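# Move a fired tile from the kiln shelf into its display holder

## Task

Slide the spatula under the blue tile, lift it off the kiln shelf without disturbing the tiles packed beside it, set it down on the bare wooden board and draw the spatula out. Lay the spatula flat on the bench, then take the tile itself in the fingers and mount it gently in the empty aluminium holder: tip one end under the folded lip and lower the other end flat on the bed behind the low stop. Leave the other things on the bench where they are.

Things in the scene. Friction and masses are not known exactly. Their poses are not given: they have to be found in the camera images.
- tile_mid (a point): Centre of the blue-glazed terracotta tile: 160 mm long (x), 66 wide (y), 12 thick (z up, half-way is this point), about 185 g. Hollow back: an 8 mm body on two full-length ribs 4 mm high and 9 mm wide under the long edges; the channel between them, 48 mm wide and 4 mm high, is open at both ends. Both ends alike. It lies in any of the shelf's three places, too tight for fingers.
- white_tile_mid (a point): Centre of the white tile, same shape and axes as the blue one, parallel to it on the kiln shelf. The three tiles lie 73 mm apart centre to centre (7 mm gaps), in any order. To be left where it is.
- green_tile_mid (a point): Centre of the green tile, same shape and axes, also lying on the kiln shelf. To be left where it is.
- shelf: Kiln shelf: sand-coloured slab 200 mm (x) by 250 (y) by 20 high, fixed; origin at the centre of its underside. The tiles lie along its x, their ends 20 mm inside its edges, one in the middle and one 73 mm to either side in y. Its -x edge faces the open bench: come from there with the spatula.
- spatula_grip (a point): Middle of the spatula's wooden handle, 10 mm above its underside. The handle is a bar 90 mm long (x), 22 wide (y), 20 high (z). The stiff steel blade, 38 mm wide and 2 thick, is level with the handle's underside and reaches from 45 to 155 mm in +x from this point. Whole: 200 mm, about 110 g. Starts flat on the bench.
- spatula_tip (a point): Middle of the blade's front edge, 1 mm above the blade's underside; axes as the handle's (x forward along the blade, z up).
- board: Bare wooden board 200 mm (x) by 110 mm (y) by 12 mm high, fixed; origin at the centre of its underside on the bench. The tile is put down on it, along its x axis. The bench before its -x edge is clear for the spatula's handle.
- bed (a point): Centre of the bed of the empty aluminium tile holder on a dark grey display panel (the other holder, with an ochre tile, is full). This point is on top of the bed, 15 mm above the bench; x points along the holder to the lip. The bed is 74 mm wide (y), sides open, panel 3 mm lower around it. Free length between end wall and stop 166 mm. The ochre tile's edge is 92 mm away in -y.
- lip (a point): Middle of the lower front edge of the folded lip, 70 mm in +x from the bed's centre; the lip's underside is 17 mm above the bed, and it overhangs 13 mm from the end wall (inner face 83 mm from the bed's centre). Under it two guide tabs 10 mm high, 70 mm apart inside, flank the bed from 59 to 83 mm.
- stop (a point): Top of the low stop at the holder's -x end: 6 mm above the bed, its inner face 83 mm from the bed's centre. Lowering the tile behind it needs the other end under the lip first.
- jar: Bystander: brown glaze jar with white cap, 64 mm across, 85 mm high; origin at the centre of its underside.
- bowl: Bystander: terracotta bowl, 110 mm across, 50 mm high; origin at the centre of its underside.
- prop: Bystander: sand-coloured kiln prop, upright cylinder 44 mm across, 100 mm high; origin at the centre of its underside.
- brush: Bystander: flat glaze brush 200 mm long with a wooden handle, lying on the bench on the robot's side of the kiln shelf; origin at its middle.
Not all that is in view belongs to the job. Leave any purple look-alike of the part that bears spatula_grip alone.

How it is judged:
By the outcome, as a careful person would: the job done as asked, in the order asked, and still so for the second after the job is handed in, with the robot touching nothing.
It also fails if it takes over 67 s, if anything falls off the work surface, if the arm or the gripper's body presses on something with over 40 N, if the wrist force passes 120 N, or if a joint passes its speed limit or range.

## Robot

A 6-joint arm with a two-finger parallel gripper is mounted at the origin on the work surface. World frame = base frame: x ahead of the robot, y to its left, z up, the work surface at z = 0. Lengths are in m, angles in rad, forces in N, time in s.
With the tool pointing down it reaches from about 0.425 to 0.925 m from the base axis. Payload 12.5 kg.
Tool frame: the origin (TCP) lies between the finger pads; the fingertips stand 8 mm ahead of it and the grasp point (between the pads) lies 11 mm behind it; z points along the fingers, x is the direction in which the jaws open and shut, and the axes are right-handed (so a half turn about z gives the same grasp; the last joint's range is limited). The gripper opens to 85 mm and grips with 20 to 120 N. Pads are 22 mm wide; open, the fingers measure 114 mm over their backs; the gripper's body (76 mm by 85 mm) begins 54 mm behind the grasp point. The pads swing forward as they close: fully open they stand 13 mm farther back than shut.
Start: joints at [1.088, 0.491, 1.559, -0, 1.092, -0.106], TCP at [0.23, 0.581, 0.239] pointing down, gripper open.
Joint ranges: [-3.1, 3.1], [-0.84, 2.19], [0.05, 2.79], [-1.13, 4.28], [0.06, 2.93], [-2.69, 2.69]. Speed limits (rad/s): [2.22, 2.22, 2.79, 3.14, 3.14, 3.14].

## Interface

Orientations are given as a rotation vector (axis times angle).
In Python, from cell import env, viewer, workorder gives the robot as it stands.
- The arm moves only by the tool send_rows, never from a script. Its argument "deltas" is a list of rows, each a list of 3 entries, a list of its own where there are three numbers: the opening, from -1 (shut) to 1 (fully open), so that 0 is half open, then the shift along the tool's x, y, z in mm, then the turn, a rotation vector about the tool's x, y, z in rad. A call has exactly 5 rows; each row is the pose to reach, as a shift and turn from the pose commanded when the call began, along the tool's axes at that moment; what a row does not reach only later rows make up. A row lasts 1/8 s, in which the tool goes at most 62.5 mm and 10.7 degrees, less where a joint would pass 70% of its speed; a pose out of reach is approached as far as the arm can. A call with a gripper value outside its range is refused whole. The fingers move at their own pace and stop on an object; the grip force is fixed at half the most. Time passes only in rows, so rows that repeat a pose let the fingers close, or fill a call up. It gives the time, the measured TCP pose, the force and the opening at its end, in the units of the state.
- env.get_state(): the state, without advancing time (a new reading comes with each control period).
- viewer.snapshot(name): name is "side" or "top"; returns the picture (420x560x3 uint8, red, green, blue); there is no depth.
- viewer.camera_params(name): a dict with "fx", "fy", "cx", "cy" (pixels), "R" (3x3) and "t" (3): a world point X has camera coordinates R X + t. Camera axes: x right, y down, z forward; pixel columns grow to the right and rows downward; lengths in m; the calibration is good to about 2 mm. A picture is of the moment at which its call begins. camera_params takes no time and is no camera call.
- workorder.hand_in(): hands the job in, once; it reports no verdict.
Trained networks look in the newest picture that a camera, given by its name, has taken for a name from the list of things; names that differ only in an ending like _2 or _b are one class to them, and where a whole thing is asked for, a point or a joint stands for the part that bears it (a point fixed in the world has none). Each returns a list of dicts, best first, with "score" (0 to 1); they miss things now and then, are a little off and sometimes report something else, mostly with a low value. They report only what shows in the picture. A call takes as long as a camera call. They do not tell look-alikes from the thing itself.
- viewer.regions_of(camera, target): "pixels" (420x560 bool, what is visible of it) and "location" ([column, row] in pixels, amid what is visible of it).
- viewer.landmark_of(camera, target): "location" ([column, row] in pixels: a listed point, or the origin of a listed thing).
The state is a dict: "time": time; "q": joint angles; "qvel": joint speeds; "tau": joint torques, N m; "eef_pos": TCP position; "orientation": TCP orientation; "ft_force": force on the tool from outside, world axes, zero at the start; "moment": the same for the moment, N m; "gripper_width": finger opening in m.
Only numpy, scipy, OpenCV 4.12 (cv2) and the standard library are available. Lean on these libraries where they do the work, as an engineer would, in place of code of your own. Each camera call takes 0.05 s, during which the arm holds its last target.

## Working session

There is one attempt and no reset: what is moved stays moved. The work goes in short steps, Python scripts to look and compute and a tool call to move; the robot and the scene stay as the last step left them, time stands still between calls to the robot, and variables do not carry over. Pictures are saved under pics/ and viewed, and the job is handed in when it is done.

Besides the shell and the picture viewer there is one more tool, called after ">>>" as a command line: name --argument value ..., lists and objects as JSON in quotes. send_rows: Moves the arm, as the interface text tells. Its arguments: {"type":"object","properties":{"deltas":{"type":"array","items":{"type":"array"}}},"required":["deltas"]}

```bash
ls; mkdir -p pics
python3 - <<'E'
from cell import env, viewer, workorder
import cv2,json
s=env.get_state()
for k,v in s.items(): print(k,v)
for n in("side","top"):
    im=viewer.snapshot(n); cv2.imwrite(f"pics/{n}0.png",im[:,:,::-1])
    print(n,viewer.camera_params(n))
E
```

```text
pics
time 0.0
q [ 1.08842527e+00  4.91575102e-01  1.55948055e+00 -4.44573122e-05
  1.09171865e+00 -1.05598575e-01]
qvel [ 1.72794182e-04 -2.03780792e-03  9.65788682e-04 -1.05733618e-03
  4.48689760e-05 -1.19977109e-03]
tau [-2.88851450e-03 -6.18440652e+01 -2.61591107e+01 -2.58363079e-04
  3.95552401e-03 -8.50738616e-06]
eef_pos [0.22982771 0.58095514 0.23870737]
orientation [ 2.59764885e+00  1.76581445e+00 -1.60695987e-03]
ft_force [ 0.46410522  0.24888876 -0.00754469]
moment [-0.02412098  0.04860358  0.0151232 ]
gripper_width 0.08512761568099088
side {'fx': 390.96072798837224, 'fy': 390.96072798837224, 'cx': 286.82787864200736, 'cy': 204.36253760468153, 'R': array([[ 0.92339691, -0.38381903, -0.00459444],
       [-0.21662829, -0.51121143, -0.83170611],
       [ 0.3168759 ,  0.76899014, -0.55519711]]), 't': array([-0.41893483,  0.15326216,  1.08201814])}
top {'fx': 476.6186202303086, 'fy': 476.6186202303086, 'cx': 278.29108907266374, 'cy': 204.4573392258855, 'R': array([[-2.15377141e-02, -9.99767756e-01, -7.48987434e-04],
       [-9.87655403e-01,  2.13930319e-02, -1.55174555e-01],
       [ 1.55154540e-01, -2.60236372e-03, -9.87886783e-01]]), 't': array([0.02531088, 0.50047596, 1.2175792 ])}
```

View pics/side0.png

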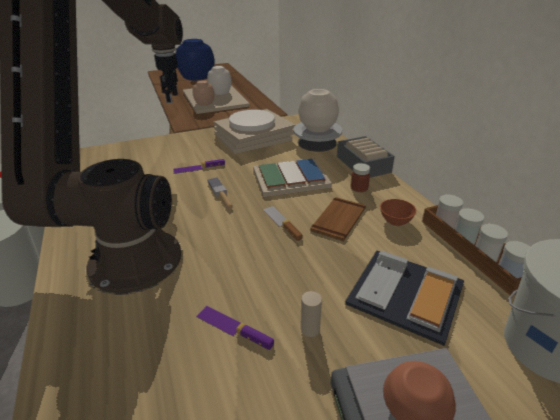

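View pics/top0.png

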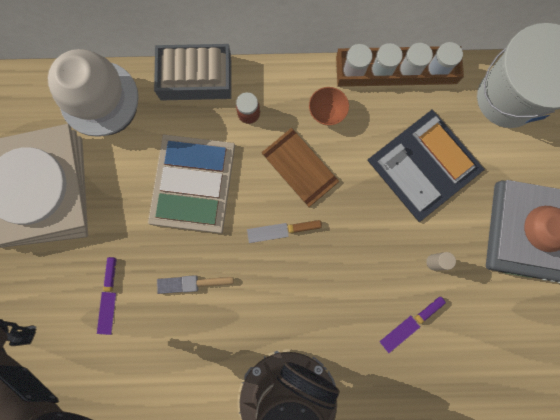

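```bash
cat > h.py <<'E'
from cell import env, viewer, workorder
import numpy as np, cv2
from scipy.spatial.transform import Rotation as Ro
from scipy.optimize import least_squares
P={n:viewer.camera_params(n) for n in("side","top")}
def proj(n,X):
    p=P[n]; c=p["R"]@np.asarray(X,float)+p["t"]; return np.array([p["fx"]*c[0]/c[2]+p["cx"],p["fy"]*c[1]/c[2]+p["cy"]])
def atz(n,uv,z):
    p=P[n]; d=p["R"].T@np.array([(uv[0]-p["cx"])/p["fx"],(uv[1]-p["cy"])/p["fy"],1]); o=-p["R"].T@p["t"]
    return o+d*(z-o[2])/d[2]
def tri(us,ut): # both views
    return least_squares(lambda X:np.r_[proj("side",X)-us,proj("top",X)-ut],[.6,0,.02])
E
python3 - <<'E'
from h import *
Z=dict(tile_mid=.026,white_tile_mid=.026,green_tile_mid=.026,shelf=0,spatula_grip=.01,spatula_tip=.001,board=0,bed=.015,lip=.032,stop=.021,jar=0,bowl=0,prop=0,brush=0.005)
for k,z in Z.items():
    for n in("top","side"):
        try:
            for d in viewer.landmark_of(n,k)[:3]:
                print(k,n,round(d["score"],2),np.round(d["location"],1),np.round(atz(n,d["location"],z)*1000,1)[:2])
        except Exception as e: print(k,n,e)
print(env.get_state()["time"])
E
```

```text
tile_mid top 0.74 [194.3 156.2] [640.1 239. ]
tile_mid top 0.38 [185.3 207.5] [500.1 262.1]
tile_mid side 0.7 [312.  171.5] [646.2 220.8]
white_tile_mid top 0.81 [192.3 187.7] [553.4 243.8]
white_tile_mid side 0.92 [289.9 168.1] [581.4 276.9]
white_tile_mid side 0.61 [291.7 176.5] [562.6 215.9]
green_tile_mid top 0.91 [185.6 207.3] [500.6 261.3]
green_tile_mid side 0.86 [272.2 176.5] [497.8 243.5]
shelf top 0.61 [193.6 182.9] [571.8 245.1]
shelf top 0.36 [407.5 175.8] [ 579.  -341.9]
shelf side 0.7 [290.9 175.3] [581.5 267.4]
shelf side 0.2 [383.3 279.5] [ 587.4 -330.3]
spatula_grip top 0.83 [428.8 309. ] [ 221.1 -372.1]
spatula_grip top 0.69 [108.9 276. ] [324.2 465.1]
spatula_grip top 0.64 [302.  225.9] [446.  -47.8]
spatula_grip side 0.64 [260.2 335.3] [ 233.1 -378.3]
spatula_grip side 0.59 [213.9 165.4] [329.7 440. ]
spatula_grip side 0.57 [292.3 230.4] [447.1 -58.7]
spatula_tip top 0.89 [102.8 335.2] [172. 479.]
spatula_tip top 0.65 [248.4 234.1] [427.9  96.6]
spatula_tip side 0.91 [201.6 310.3] [ 130.1 -250.1]
spatula_tip side 0.71 [173.  170.1] [178.2 481.2]
spatula_tip side 0
[... 247 characters left out ...]

bed side 0.93 [382.7 279.1] [ 576.2 -340.6]
lip top 0.65 [391.2 156. ] [ 627.6 -292.5]
lip side 0.62 [393.2 255.4] [ 640.8 -290.4]
stop top 0.83 [428.1 204.3] [ 495.5 -386.1]
stop side 0.63 [368.9 299.3] [ 503.4 -389.6]
stop side 0.18 [380.5 282.1] [ 561.  -352.2]
jar top 0.55 [248.4 110.3] [776.3  92.5]
jar side 0.84 [357.2 191.6] [750.3  69.6]
bowl top 0.6 [330.4 112.6] [ 764.6 -137.3]
bowl side 0.8 [392.2 220.3] [ 762.3 -121.3]
bowl side 0.71 [291.9 177.8] [577.5 248.6]
prop top 0.67 [433.7 263.1] [ 339.8 -396.6]
prop top 0.21 [190.7 183.9] [569.2 253. ]
prop side 0.75 [311.7 325.4] [ 352.8 -390.7]
brush top 0.88 [197.2 282.1] [303.3 233. ]
brush side 0.65 [220.6 189.5] [309.9 262.9]
1.5
```

Run:
```python
import cv2
a=cv2.imread("pics/top0.png")
c=a[100:260,140:350]; cv2.imwrite("pics/c1.png",cv2.resize(c,None,fx=3.8,fy=3.7,interpolation=cv2.INTER_CUBIC))
c=a[100:230,360:490]; cv2.imwrite("pics/c2.png",cv2.resize(c,None,fx=4.6,fy=4.6,interpolation=cv2.INTER_CUBIC))
```

```text
(no output)
```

View pics/c1.png

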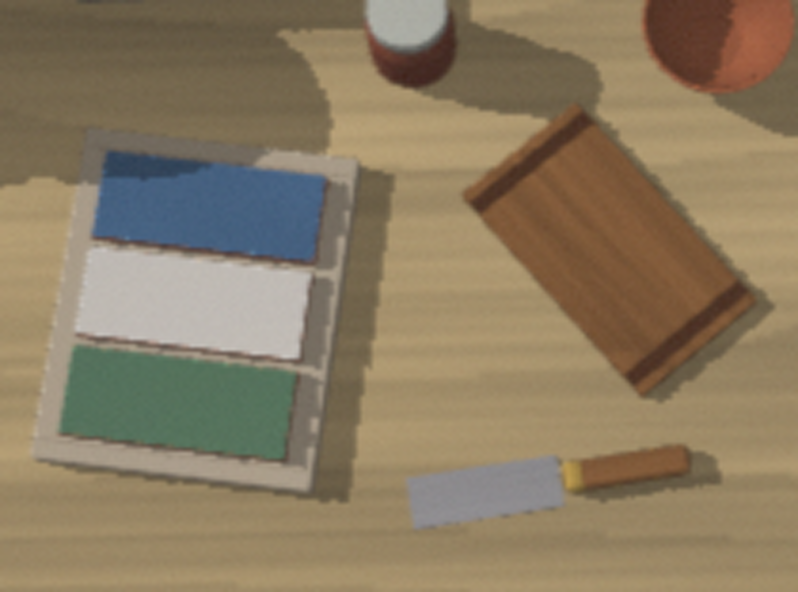

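View pics/c2.png

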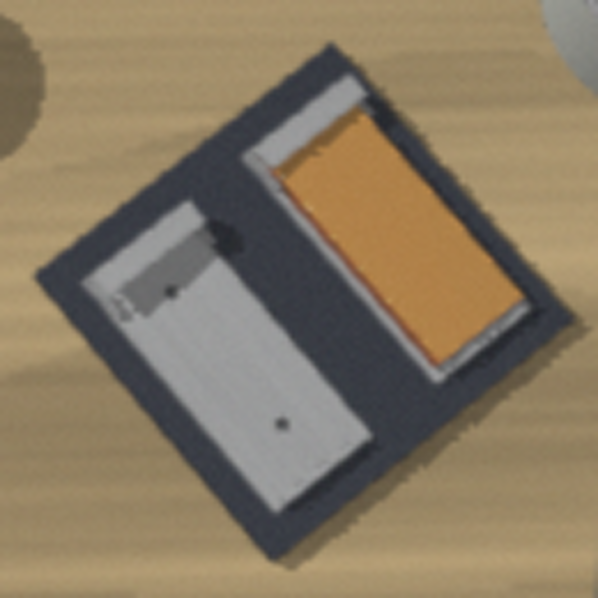

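```bash
cat > m.py <<'E'
from h import *
def rect(n,mask,z):
    cs,_=cv2.findContours(mask.astype(np.uint8),cv2.RETR_EXTERNAL,cv2.CHAIN_APPROX_NONE)
    c=max(cs,key=cv2.contourArea)[:,0,:]
    w=np.array([atz(n,u,z)[:2]*1000 for u in c],np.float32)
    (cx,cy),(a,b),th=cv2.minAreaRect(w)
    if a<b: a,b,th=b,a,th+90
    M=cv2.moments(w.reshape(-1,1,2)); 
    return np.round([cx,cy,a,b,(th+90)%180-90,M['m10']/M['m00'],M['m01']/M['m00']],1),len(c)
E
python3 - <<'E'
from m import *
T={"top":cv2.imread("pics/top0.png"),"side":cv2.imread("pics/side0.png")}
seed={}
def grow(n,X,tol):
    uv=proj(n,X).round().astype(int)
    im=T[n].copy(); m=np.zeros((422,562),np.uint8)
    cv2.floodFill(im,m,tuple(int(v) for v in uv),0,(tol,)*3,(tol,)*3,4|(255<<8)|cv2.FLOODFILL_MASK_ONLY)
    return m[1:-1,1:-1]>0
X=dict(blue=[.640,.235,.032],white=[.567,.245,.032],green=[.498,.25,.032],board=[.6,-.05,.012],handle=[.446,-.05,.02],blade=[.432,.06,.002])
for k,v in X.items():
    for n in T:
        for tol in (3,5,8):
            m=grow(n,v,tol)
            if m.sum()>20: print(k,n,tol,m.sum(),rect(n,m,v[2]))
E
```

```text
blue top 3 1092 (array([641. , 237.6, 152.9,  61.9,  82.6, 638.2, 232.3]), 146)
blue top 5 1149 (array([641.4, 237.4, 154.7,  62.4,  81.9, 637.9, 232.2]), 149)
blue top 8 1178 (array([642.4, 236.6, 155.8,  64.7,  81.9, 638.1, 231.4]), 151)
blue side 3 268 (array([642.6, 233. , 148.3,  57.8,  81.8, 639.3, 227.8]), 60)
blue side 5 284 (array([643. , 231.6, 151. ,  59. ,  81.8, 639.5, 226.6]), 62)
blue side 8 293 (array([643.9, 233.8, 155.8,  60.5,  81.3, 639.5, 227.7]), 64)
white top 3 1273 (array([569.7, 249.2, 154.6,  62.3,  81.7, 570.3, 248.5]), 153)
white top 5 1329 (array([569.6, 249.2, 154.8,  62.7,  81.7, 569.6, 249. ]), 156)
white top 8 1359 (array([569.9, 248.4, 156.3,  63.6,  81.7, 569.7, 248.5]), 157)
white side 3 301 (array([571.3, 244.9, 152.4,  58.5,  81.5, 571.1, 245.6]), 66)
white side 5 315 (array([571.5, 244.9, 152.4,  59. ,  81.5, 571.3, 245.5]), 67)
white side 8 334 (array([571.7, 244.8, 153. ,  59.5,  81.5, 571.3, 244.6]), 67)
green top 3 1313 (array([497. , 258.5, 153.9,  61.9,  81.6, 497.1, 258.3]), 156)
green top 5 1356 (array([497.1, 258.1, 155.6,  62.2,  81.6,
[... 1099 characters left out ...]
4, -59.7,  66.3,  13. , -79.5, 448.1, -59.2]), 30)
handle side 5 68 (array([447.5, -61.7,  72. ,  13. , -81.8, 448. , -60.3]), 37)
handle side 8 81 (array([446.9, -58.4,  79.2,  17.8, -77.3, 446.6, -58.3]), 37)
blade top 3 504 (array([431.1,  46.3, 102.9,  36.4, -81.8, 431.2,  46.2]), 99)
blade top 5 534 (array([431.3,  46.4, 107.3,  36.9, -81.8, 431.1,  46.4]), 102)
blade top 8 175329 (array([ 532.4,   11. , 1627.5, 1153.7,   88.7,  571.2,  -30.8]), 2827)
blade side 3 161 (array([433.9,  44.4,  98.5,  30.9, -81.6, 432.8,  49. ]), 46)
blade side 5 169 (array([434.8,  45.5, 100.1,  32.3, -81.1, 432.5,  49.4]), 45)
blade side 8 180 (array([433.4,  46.2, 101.9,  35.1, -81. , 432.3,  49.4]), 48)
```

```bash
cat > p.py <<'E'
import sys
from h import *
def plan(x,y,z,head=None,tilt=0,taxis=None):
    """target TCP mm, heading (deg) of tool x in world; tilt: optional world rotvec(rad) applied after"""
    s=env.get_state(); R0=Ro.from_rotvec(s["orientation"]); p0=s["eef_pos"]*1000
    X=R0.as_matrix()[:,0]; h0=np.degrees(np.arctan2(X[1],X[0]))
    if head is None: head=h0
    h=np.radians(head); R1=Ro.from_matrix(np.array([[np.cos(h),np.sin(h),0],[np.sin(h),-np.cos(h),0],[0,0,-1]]).T.T)
    if taxis is not None: R1=Ro.from_rotvec(taxis)*R1
    d=R0.inv().apply(np.array([x,y,z])-p0); r=(R0.inv()*R1).as_rotvec()
    print("t",round(s["time"],2),"pos",p0.round(1),"head",h0.round(2),"zaxis",R0.as_matrix()[:,2].round(4),"w",round(s["gripper_width"]*1000,1),"F",s["ft_force"].round(1),"q",s["q"].round(2))
    print("shift",d.round(1),"turn",r.round(4)," |d|",np.linalg.norm(d).round(1),"deg",np.degrees(np.linalg.norm(r)).round(1))
if __name__=="__main__":
    a=[float(v) for v in sys.argv[1:]]
    plan(*a[:3],head=a[3] if len(a)>3 else None, taxis=a[4:7] if len(a)>6 else None)
E
python3 p.py 444.3 -37.8 120 8.3; python3 p.py 444.3 -37.8 120 188.3
```

```text
t 1.5 pos [229.9 581.2 239.3] head 68.41 zaxis [ 0.e+00  1.e-04 -1.e+00] w 85.4 F [ 0.6 -0.3  0.7] q [ 1.09  0.49  1.56  0.    1.09 -0.11]
shift [-496.7  427.1  119.3] turn [-1.0000e-04 -1.0000e-04  1.0491e+00]  |d| 665.8 deg 60.1
t 1.5 pos [229.9 581.2 239.3] head 68.41 zaxis [ 0.e+00  1.e-04 -1.e+00] w 85.4 F [ 0.6 -0.3  0.7] q [ 1.09  0.49  1.56  0.    1.09 -0.11]
shift [-496.7  427.1  119.3] turn [ 1.0000e-04 -1.0000e-04 -2.0925e+00]  |d| 665.8 deg 119.9
```

```bash
python3 p.py 450 320 200 40; python3 p.py 450 250 170 30;  cat >> p.py <<'E'
E
```

```text
t 1.5 pos [229.9 581.2 239.3] head 68.41 zaxis [ 0.e+00  1.e-04 -1.e+00] w 85.4 F [ 0.6 -0.3  0.7] q [ 1.09  0.49  1.56  0.    1.09 -0.11]
shift [-161.9  300.7   39.3] turn [-0.000e+00 -1.000e-04  4.959e-01]  |d| 343.8 deg 28.4
t 1.5 pos [229.9 581.2 239.3] head 68.41 zaxis [ 0.e+00  1.e-04 -1.e+00] w 85.4 F [ 0.6 -0.3  0.7] q [ 1.09  0.49  1.56  0.    1.09 -0.11]
shift [-227.   326.5   69.3] turn [-1.000e-04 -1.000e-04  6.704e-01]  |d| 403.6 deg 38.4
```

>>> send_rows --deltas '[[1,[-150,280,40],[0,0,0.5]],[1,[-150,280,40],[0,0,0.5]],[1,[-150,280,40],[0,0,0.5]],[1,[-150,280,40],[0,0,0.5]],[1,[-150,280,40],[0,0,0.5]]]'

```text
time: 2.12
eef_pos: [0.4313, 0.3429, 0.2003]
orientation: [-2.954, -1.068, -0.001]
ft_force: [0.8, 0.5, -0.6]
gripper_width: 0.0854
```

```bash
python3 p.py 444.3 -37.8 120 8.3
```

```text
t 2.12 pos [431.3 342.9 200.3] head 39.77 zaxis [ 6.e-04  4.e-04 -1.e+00] w 85.4 F [ 0.8  0.5 -0.6] q [ 0.55  0.43  1.79  0.    0.92 -0.14]
shift [-233.6  300.9   80.1] turn [-2.000e-04 -7.000e-04  5.493e-01]  |d| 389.3 deg 31.5
```

>>> send_rows --deltas '[[1,[-180,230,60],[0,0,0.45]],[1,[-180,230,60],[0,0,0.45]],[1,[-180,230,60],[0,0,0.45]],[1,[-180,230,60],[0,0,0.45]],[1,[-180,230,60],[0,0,0.45]]]'

```text
time: 2.75
eef_pos: [0.4389, 0.0504, 0.1401]
orientation: [3.118, 0.381, 0.001]
ft_force: [0.7, 0.6, 0.1]
gripper_width: 0.0857
```

```bash
python3 p.py 444.3 -37.8 40 8.3
```

```text
t 2.75 pos [438.9  50.4 140.1] head 13.93 zaxis [ 5.e-04  0.e+00 -1.e+00] w 85.7 F [0.7 0.6 0.1] q [-0.04  0.39  2.1   0.    0.65 -0.28]
shift [-16.   87.  100.1] turn [ 0.0001 -0.0005  0.0983]  |d| 133.5 deg 5.6
```

>>> send_rows --deltas '[[1,[-16,87,40],[0,0,0.098]],[1,[-16,87,70],[0,0,0.098]],[1,[-16,87,95],[0,0,0.098]],[1,[-16,87,100],[0,0,0.098]],[1,[-16,87,100],[0,0,0.098]]]'

```text
time: 3.38
eef_pos: [0.4447, -0.0355, 0.0406]
orientation: [-3.133, -0.23, -0.0]
ft_force: [0.1, -0.1, 0.8]
gripper_width: 0.0851
```

```bash
python3 p.py 444.3 -37.8 11 8.3
cat > snap.py <<'E'
import sys
from h import *
tag=sys.argv[1]; 
for n in("top","side"):
    im=viewer.snapshot(n)[:,:,::-1]; cv2.imwrite(f"pics/{n}{tag}.png",im)
if len(sys.argv)>2:
    X=[float(v)/1000 for v in sys.argv[2:5]]; hw=int(sys.argv[5]); out=[]
    for n in("top","side"):
        im=cv2.imread(f"pics/{n}{tag}.png"); u=proj(n,X).round().astype(int)
        im=cv2.copyMakeBorder(im,hw,hw,hw,hw,cv2.BORDER_CONSTANT)
        out.append(cv2.resize(im[u[1]:u[1]+2*hw,u[0]:u[0]+2*hw],(400,400),interpolation=cv2.INTER_CUBIC))
    cv2.imwrite(f"pics/z{tag}.png",np.hstack(out))
E
python3 snap.py 1 445 -20 10 50
```

```text
t 3.38 pos [444.7 -35.5  40.6] head 8.4 zaxis [ 2.e-04  0.e+00 -1.e+00] w 85.1 F [ 0.1 -0.1  0.8] q [-0.23  0.59  2.17  0.    0.39 -0.37]
shift [-0.7  2.3 29.6] turn [-0.     -0.0002  0.0017]  |d| 29.7 deg 0.1
```

View pics/z1.png

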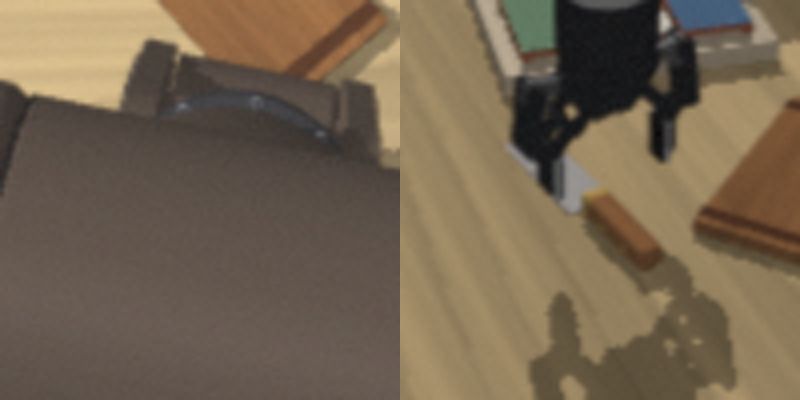

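The side view shows the open jaws straddling the brown-handled spatula; this is the only non-purple one, matching the description. Descend and grip.

>>> send_rows --deltas '[[1,[-0.5,0,15],[0,0,0.0]],[1,[-0.5,0,26],[0,0,0.0]],[1,[-0.5,0,29],[0,0,0.0]],[1,[-0.5,0,29],[0,0,0.0]],[-1,[-0.5,0,29],[0,0,0.0]]]'

```text
time: 4.1
eef_pos: [0.4441, -0.0358, 0.0116]
orientation: [3.133, 0.229, 0.001]
ft_force: [0.4, 0.1, 0.8]
gripper_width: 0.0696
```

>>> send_rows --deltas '[[-1,[0,0,0],[0,0,0]],[-1,[0,0,0],[0,0,0]],[-1,[0,0,0],[0,0,0]],[-1,[0,0,0],[0,0,0]],[-1,[0,0,0],[0,0,0]]]'

```text
time: 4.72
eef_pos: [0.444, -0.0358, 0.0116]
orientation: [3.133, 0.229, 0.001]
ft_force: [-0.0, 0.9, 6.4]
gripper_width: 0.0207
```

```bash
python3 p.py 444.3 -37.8 11 8.3
```

```text
t 4.72 pos [444.  -35.8  11.6] head 8.36 zaxis [ 5.e-04 -0.e+00 -1.e+00] w 20.7 F [-0.   0.9  6.4] q [-0.23  0.65  2.18  0.    0.31 -0.38]
shift [-0.   2.   0.6] turn [ 0.0001 -0.0005  0.001 ]  |d| 2.1 deg 0.1
```

```bash
python3 p.py 602 -38 71.6 -8.4
```

```text
t 4.72 pos [444.  -35.8  11.6] head 8.36 zaxis [ 5.e-04 -0.e+00 -1.e+00] w 20.7 F [-0.   0.9  6.4] q [-0.23  0.65  2.18  0.    0.31 -0.38]
shift [156.   25.1 -59.9] turn [ 0.     -0.0005  0.2925]  |d| 169.0 deg 16.8
```

>>> send_rows --deltas '[[-1,[0,0,-15],[0,0,0]],[-1,[10,2,-40],[0,0,0.05]],[-1,[60,10,-60],[0,0,0.18]],[-1,[110,18,-60],[0,0,0.292]],[-1,[150,25,-60],[0,0,0.292]]]'

```text
time: 5.35
eef_pos: [0.5978, -0.0387, 0.0717]
orientation: [3.133, -0.231, 0.002]
ft_force: [0.0, 0.4, -0.4]
gripper_width: 0.0201
```

>>> send_rows --deltas '[[-1,[6,0,0],[0,0,0]],[-1,[6,0,0],[0,0,0]],[-1,[6,0,0],[0,0,0]],[-1,[6,0,0],[0,0,0]],[-1,[6,0,0],[0,0,0]]]'

```text
time: 5.98
eef_pos: [0.6016, -0.0396, 0.0714]
orientation: [-3.133, 0.229, 0.0]
ft_force: [-0.0, -0.1, -0.8]
gripper_width: 0.0207
```

```bash
python3 p.py 602 -38 71.6 -8.4; python3 snap.py 2 622 100 65 70
```

```text
t 5.97 pos [601.6 -39.6  71.4] head -8.37 zaxis [-0.e+00  1.e-04 -1.e+00] w 20.7 F [-0.  -0.1 -0.8] q [-0.18  0.67  1.76  0.    0.71 -0.03]
shift [ 0.1 -1.6 -0.2] turn [-0.0001  0.      0.0005]  |d| 1.6 deg 0.0
```

View pics/z2.png

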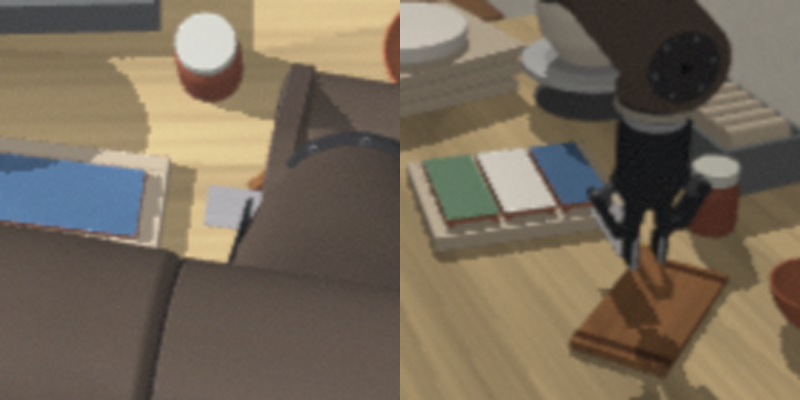

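```bash
cat > ov.py <<'E'
import sys
from h import *
def spat(tcp,u,zb,off):
    # tcp xy mm, u unit fwd, zb blade underside z, off: tcp ahead of grip
    u=np.array(u);v=np.array([-u[1],u[0]]); g=np.array(tcp)-off*u
    def pt(a,b,z): return np.r_[g+a*u+b*v,z+zb]/1000
    return [[pt(45,-19,2),pt(155,-19,2),pt(155,19,2),pt(45,19,2)],[pt(-45,-11,20),pt(45,-11,20),pt(45,11,20),pt(-45,11,20)],[pt(-45,-11,0),pt(-45,11,0),pt(-45,11,20),pt(-45,-11,20)]]
def draw(tag,polys,X,hw,out):
    o=[]
    for n in("top","side"):
        im=cv2.imread(f"pics/{n}{tag}.png"); f=8
        u=proj(n,X).round().astype(int); im=cv2.copyMakeBorder(im,hw,hw,hw,hw,cv2.BORDER_CONSTANT)
        c=cv2.resize(im[u[1]:u[1]+2*hw,u[0]:u[0]+2*hw],(400,400),interpolation=cv2.INTER_NEAREST); k=200/hw
        for p in polys:
            q=np.array([(proj(n,x)-u+hw+.5)*k for x in p]); cv2.polylines(c,[q.round().astype(int)],True,(0,255,255),1)
        o.append(c)
    cv2.imwrite(out,np.hstack(o))
E
python3 - <<'E'
from ov import *
a=np.radians(81.63);u=[np.cos(a),np.sin(a)]
draw(2,spat([601.6,-39.6],u,59.8,17),[.61,.05,.06],45,"pics/o2.png")
E
```

```text
(no output)
```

View pics/o2.png

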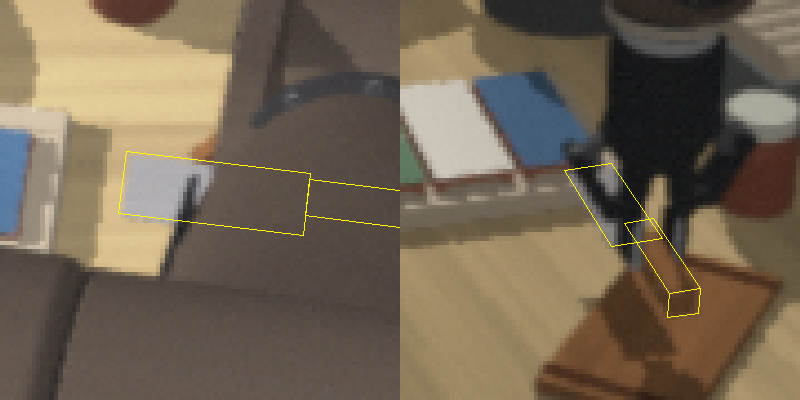

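Run:
```python
import cv2
a=cv2.imread("pics/top2.png")[170:215,225:275]; b=cv2.imread("pics/side2.png")[165:245,290:370]
import numpy as np
a=cv2.resize(a,(400,360),interpolation=cv2.INTER_CUBIC);b=cv2.resize(b,(400,400),interpolation=cv2.INTER_CUBIC)
a=cv2.copyMakeBorder(a,0,40,0,0,cv2.BORDER_CONSTANT)
cv2.imwrite("pics/zz2.png",np.hstack([a,b]))
```

```text
(no output)
```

View pics/zz2.png

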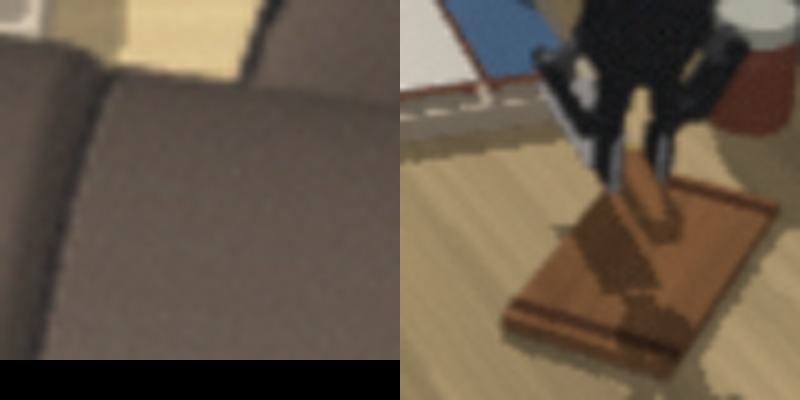

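Run:
```python
from ov import *
hw=45
u=proj("top",[.61,.05,.06]).round().astype(int)
print(u)
a=cv2.imread("pics/top2.png")[u[1]-20:u[1]+15,u[0]-25:u[0]+20]
cv2.imwrite("pics/zb.png",cv2.resize(a,None,fx=16,fy=16,interpolation=cv2.INTER_NEAREST))
u=proj("side",[.61,.05,.06]).round().astype(int);print(u)
a=cv2.imread("pics/side2.png")[u[1]-15:u[1]+30,u[0]-15:u[0]+35]
cv2.imwrite("pics/zs.png",cv2.resize(a,None,fx=12,fy=12,interpolation=cv2.INTER_NEAREST))
```

```text
[264 163]
[325 188]
```

View pics/zb.png

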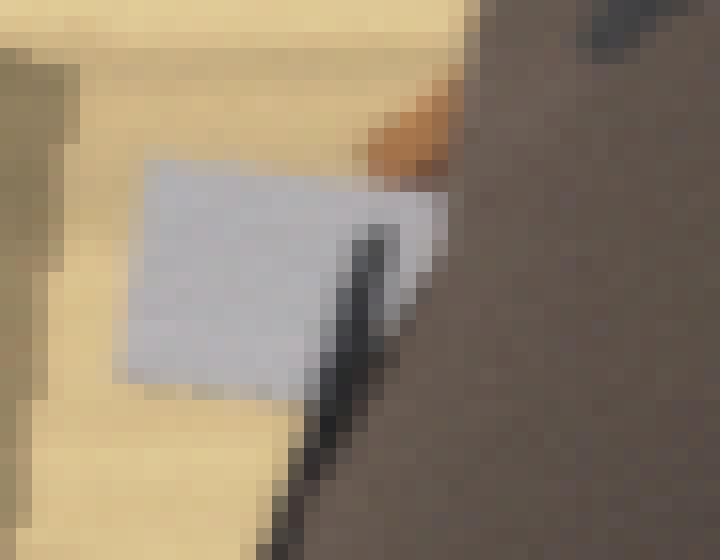

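View pics/zs.png

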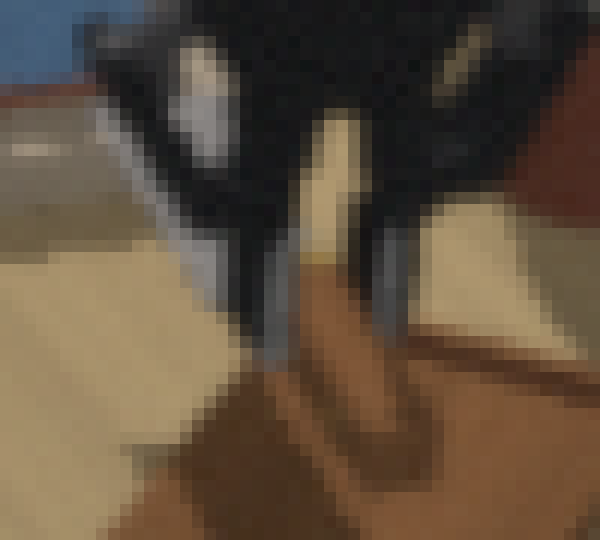

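Run:
```python
from ov import *
a=np.radians(81.63);u=np.array([np.cos(a),np.sin(a)])
for z in(.055,.0618,.068):
    A=atz("top",[247.6,152.2],z)[:2]*1000;B=atz("top",[246.1,166.25],z)[:2]*1000
    d=A-B; m=(A+B)/2; print(z,A,B,np.linalg.norm(d),"head",np.degrees(np.arctan2(d[1],d[0]))+90,"tip rel tcp along/lat",(m-[601.6,-39.6])@u,(m-[601.6,-39.6])@[-u[1],u[0]])
for off in (13,17,21,25): 
  p=spat([601.6,-39.6],u,59.8,off)[2]; print(off,[proj("side",x).round(1) for x in p])
# tip edge top slope: top edge heading
A=atz("top",[145/16+238.5,155/16+142.5],.0618);B=atz("top",[445/16+238.5,190/16+142.5],.0618);d=A-B;print(np.degrees(np.arctan2(d[1],d[0])))
A=atz("top",[122/16+238.5,380/16+142.5],.0618);B=atz("top",[310/16+238.5,402/16+142.5],.0618);d=A-B;print(np.degrees(np.arctan2(d[1],d[0])))
```

```text
0.055 [640.2350259   92.78834563] [602.17297957  97.18229946] 38.314830033151885 head 83.41481798261407 tip rel tcp along/lat 136.00546923070354 0.19572172965987727
0.0618 [638.38006481  92.37207346] [600.52921367  96.74164652] 38.10223222462124 head 83.41481798261405 tip rel tcp along/lat 135.32692421656597 1.86408304289866
0.068 [636.68877675  91.99253118] [599.03048593  96.33987472] 37.90839304625522 head 83.4148179826141 tip rel tcp along/lat 134.70825082132285 3.3852360049694856
13 [array([346.1, 212.1]), array([339.1, 213.2]), array([339.6, 207.6]), array([346.6, 206.5])]
17 [array([346.5, 212.9]), array([339.6, 213.9]), array([340.1, 208.3]), array([347.1, 207.3])]
21 [array([347. , 213.6]), array([340.1, 214.7]), array([340.5, 209.1]), array([347.6, 208. ])]
25 [array([347.5, 214.4]), array([340.5, 215.4]), array([341. , 209.8]), array([348.1, 208.8])]
81.91067304716515
81.92368041033924
```

Run:
```python
from ov import *
a=np.radians(81.8);u=np.array([np.cos(a),np.sin(a)]);v=np.array([-u[1],u[0]])
g=np.array([601.6,-39.6])-20*u
im=cv2.imread("pics/side2.png")[:,:,0].astype(float)
for lat in(0,1,2):
  for z in (57.8,61.8,65.8):
    print(lat,z,[proj("side",np.r_[g+s*u+(19+lat)*v,z]/1000).round(1) for s in (155,120,90)])
p=cv2.imread("pics/side2.png")
for r in (184,188,192,196): print(r,[tuple(int(q) for q in p[r,c,::-1]) for c in range(314,332)])
```

```text
0 57.8 [array([316.4, 182.2]), array([319.7, 187.4]), array([322.7, 192. ])]
0 61.8 [array([316.5, 181.1]), array([319.8, 186.3]), array([322.7, 191. ])]
0 65.8 [array([316.5, 180.1]), array([319.8, 185.3]), array([322.8, 189.9])]
1 57.8 [array([316.2, 182.2]), array([319.4, 187.4]), array([322.4, 192.1])]
1 61.8 [array([316.2, 181.2]), array([319.5, 186.4]), array([322.4, 191. ])]
1 65.8 [array([316.2, 180.1]), array([319.5, 185.3]), array([322.5, 190. ])]
2 57.8 [array([315.9, 182.2]), array([319.1, 187.5]), array([322.1, 192.1])]
2 61.8 [array([315.9, 181.2]), array([319.2, 186.4]), array([322.1, 191.1])]
2 65.8 [array([316. , 180.2]), array([319.2, 185.4]), array([322.2, 190. ])]
184 [(114, 104, 88), (110, 100, 86), (109, 99, 86), (121, 110, 96), (139, 129, 117), (135, 130, 125), (110, 106, 104), (66, 64, 63), (28, 30, 29), (27, 28, 29), (38, 39, 39), (73, 71, 72), (119, 115, 113), (135, 131, 130), (116, 112, 111), (68, 66, 66), (28, 29, 31), (24, 24, 24)]
188 [(108, 99, 84), (111, 100, 86), (110, 102, 86), (109, 99, 84), (110, 100, 84), (108, 98, 83), (104, 96, 86), (121, 115, 110), (109, 106, 104), (69, 69, 67), (39, 39, 38), (25, 28, 27), (28, 28, 29), (26, 25, 27), (30, 29, 31), (32, 32, 33), (26, 27, 29), (25, 25, 25)]
192 [(106, 92, 68), (106, 91, 67), (107, 93, 69), (106, 91, 67), (105, 91, 66), (107, 93, 69), (108, 94, 69), (115, 100, 74), (119, 104, 78), (119, 112, 98), (127, 122, 119), (110, 107, 104), (78, 77, 76), (66, 65, 65), (53, 55, 53), (40, 41, 38), (24, 26, 26), (23, 24, 24)]
196 [(166, 145, 106), (168, 147, 108), (167, 145, 106), (168, 144, 107), (165, 144, 105), (164, 142, 103), (166, 144, 106), (166, 143, 107), (166, 144, 106), (163, 141, 103), (163, 140, 104), (144, 127, 101), (136, 127, 118), (133, 129, 125), (92, 90, 88), (42, 41, 42), (25, 26, 27), (34, 33, 35)]
```

>>> send_rows --deltas '[[-1,[2.3,-15,5],[0,0,0.003]],[-1,[2.3,-40,22],[0,0,0.003]],[-1,[2.3,-57,33],[0,0,0.003]],[-1,[2.3,-57,35],[0,0,0.003]],[-1,[2.3,-57,35],[0,0,0.003]]]'

```text
time: 6.7
eef_pos: [0.6125, 0.0163, 0.0363]
orientation: [-3.133, 0.234, 0.0]
ft_force: [0.4, -0.3, -0.4]
gripper_width: 0.0204
```

```bash
python3 p.py 602 -38 32.6 -8.4; python3 snap.py 3 625 140 25 40
```

```text
t 6.7 pos [612.5  16.3  36.3] head -8.53 zaxis [-1.e-04  0.e+00 -1.e+00] w 20.4 F [ 0.4 -0.3 -0.4] q [-0.08  0.73  1.75  0.    0.66  0.07]
shift [-2.4 55.3  3.6] turn [-0.      0.0001 -0.0022]  |d| 55.4 deg 0.1
```

View pics/z3.png

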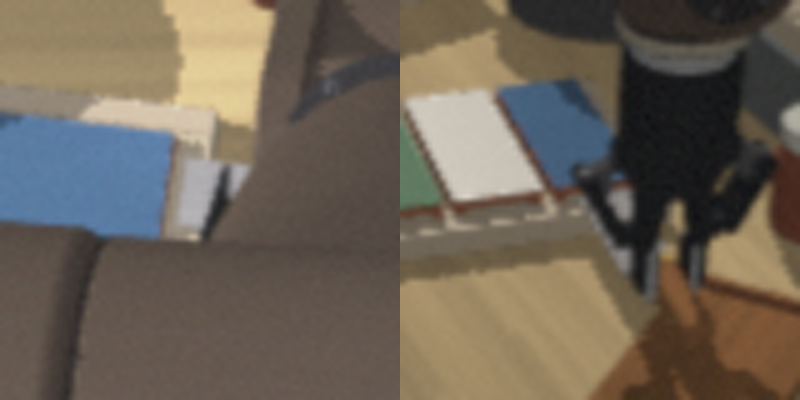

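Run:
```python
from h import *
u0=proj("top",[.625,.14,.025]).round().astype(int)
p=cv2.imread("pics/top3.png")[u0[1]-20:u0[1]+16,u0[0]-25:u0[0]+20]
print(u0)
cv2.imwrite("pics/zb3.png",cv2.resize(p,None,fx=16,fy=16,interpolation=cv2.INTER_NEAREST))
```

```text
[231 161]
```

View pics/zb3.png

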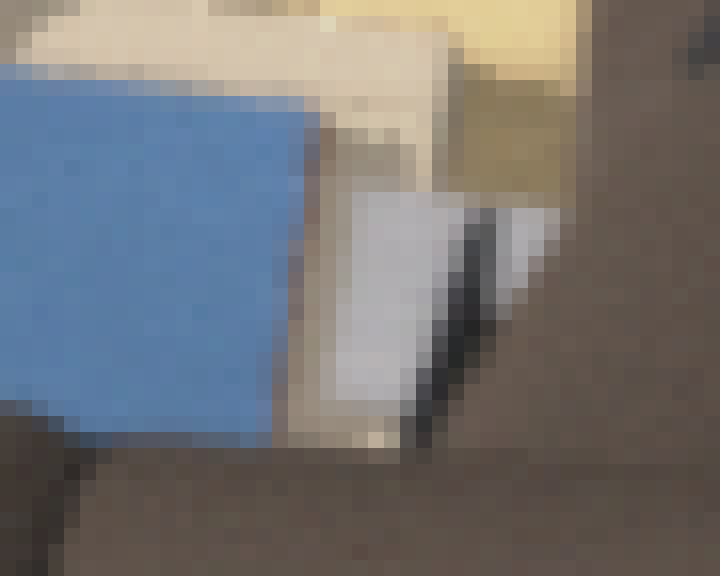

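Run:
```python
from h import *
f=lambda x,y,z:atz("top",[x/16+206-.5,y/16+141-.5],z/1000)[:2]*1000
A=f(350,190,26.5);B=f(330,400,26.5);m=(A+B)/2;print(A,B,m,np.linalg.norm(A-B))
a=np.radians(81.63);u=np.array([np.cos(a),np.sin(a)]);v=np.array([-u[1],u[0]])
c=f(320,108,32);print("tile corner",c)
# tile far-edge line: lateral
for q in [(0,70),(150,86),(300,105)]:
    print("edge lat rel tip", (f(*q,32)-m)@v)
print("end along rel tip",[(f(x,y,32)-m)@u for x,y in[(320,115),(300,230),(275,430)]])
for C in([642.4,239.5],[643.5,234.2]): print((m-C)@u,(m-C)@v)
```

```text
[648.71271392 149.33928596] [612.30741621 152.89252904] [630.51006506 151.1159075 ] 36.57828916181949
tile corner [661.58799944 153.75842043]
edge lat rel tip -30.21521334157408
edge lat rel tip -30.597085704579467
edge lat rel tip -30.460931233221864
end along rel tip [np.float64(6.965894021729875), np.float64(7.4861113888403965), np.float64(6.755978081056825)]
-89.17344450058641 -1.102341282703132
-84.09001799293388 0.7574369140976999
```

>>> send_rows --deltas '[[-1,[-1.5,0,1.5],[0,0,-0.002]],[-1,[-1.5,0,2.5],[0,0,-0.002]],[-1,[-1.5,0,3.5],[0,0,-0.002]],[-1,[-1.5,0,4],[0,0,-0.002]],[-1,[-1.5,0,4],[0,0,-0.002]]]'

```text
time: 7.42
eef_pos: [0.611, 0.0167, 0.0322]
orientation: [-3.133, 0.231, -0.0]
ft_force: [0.7, -0.6, -1.1]
gripper_width: 0.0204
```

```bash
python3 p.py 602 -38 32.6 -8.4; python3 -c "
from h import *
print(env.get_state()['moment'])"
```

```text
t 7.42 pos [611.   16.7  32.2] head -8.42 zaxis [ 0.e+00  1.e-04 -1.e+00] w 20.4 F [ 0.7 -0.6 -1.1] q [-0.08  0.73  1.76  0.    0.65  0.07]
shift [-0.9 55.4 -0.4] turn [-0.0001  0.     -0.0004]  |d| 55.4 deg 0.0
[-0.0059901   0.01373438  0.05076219]
```

>>> send_rows --deltas '[[-1,[0,0,0.4],[0,0,0]],[-1,[0,0,0.6],[0,0,0]],[-1,[0,0,0.8],[0,0,0]],[-1,[0,0,1],[0,0,0]],[-1,[0,0,1],[0,0,0]]]'

```text
time: 8.05
eef_pos: [0.6111, 0.0167, 0.0313]
orientation: [-3.133, 0.231, -0.0]
ft_force: [-0.3, -1.4, -0.4]
gripper_width: 0.0207
```

```bash
python3 p.py 602 -38 32.6 -8.4; python3 -c "
from h import *
for i in range(3): print(env.get_state()['moment'],env.get_state()['ft_force'])"
```

```text
t 8.05 pos [611.1  16.7  31.3] head -8.42 zaxis [ 2.e-04  1.e-04 -1.e+00] w 20.7 F [-0.3 -1.4 -0.4] q [-0.08  0.74  1.76  0.    0.65  0.07]
shift [-1.  55.4 -1.3] turn [-0.0001 -0.0002 -0.0004]  |d| 55.4 deg 0.0
[-0.01047074  0.00488783  0.06086521] [-0.33463983 -1.3902053  -0.40866574]
[-0.01047074  0.00488783  0.06086521] [-0.33463983 -1.3902053  -0.40866574]
[-0.01047074  0.00488783  0.06086521] [-0.33463983 -1.3902053  -0.40866574]
```

>>> send_rows --deltas '[[-1,[0,0,0.4],[0,0,0]],[-1,[0,0,0.6],[0,0,0]],[-1,[0,0,0.8],[0,0,0]],[-1,[0,0,1],[0,0,0]],[-1,[0,0,1],[0,0,0]]]'

```text
time: 8.68
eef_pos: [0.6111, 0.0166, 0.0304]
orientation: [-3.133, 0.231, -0.0]
ft_force: [0.4, -1.9, 2.7]
gripper_width: 0.0206
```

```bash
python3 p.py 602 -38 32.6 -8.4; python3 -c "
from h import *
for i in range(1): print(env.get_state()['moment'],env.get_state()['ft_force'])"
```

```text
t 8.68 pos [611.1  16.6  30.4] head -8.43 zaxis [ 2.e-04  0.e+00 -1.e+00] w 20.6 F [ 0.4 -1.9  2.7] q [-0.08  0.74  1.76  0.    0.65  0.07]
shift [-1.  55.4 -2.3] turn [-0.0001 -0.0002 -0.0005]  |d| 55.4 deg 0.0
[-0.0254211  -0.01788107  0.02294747] [ 0.35145082 -1.86741817  2.66792173]
```

>>> send_rows --deltas '[[-1,[0,0,0.2],[0,0,0]],[-1,[0,0,0.5],[0,0,0]],[-1,[0,0,0.5],[0,0,0]],[-1,[0,0,0.5],[0,0,0]],[-1,[0,0,0.5],[0,0,0]]]'

```text
time: 9.3
eef_pos: [0.6111, 0.0167, 0.0298]
orientation: [-3.133, 0.231, -0.0]
ft_force: [-1.3, -3.7, 3.3]
gripper_width: 0.0205
```

```bash
python3 p.py 602 -38 32.6 -8.4; python3 -c "
from h import *
for i in range(1): print(env.get_state()['moment'],env.get_state()['ft_force'])"
```

```text
t 9.3 pos [611.1  16.7  29.8] head -8.42 zaxis [ 2.e-04  1.e-04 -1.e+00] w 20.5 F [-1.3 -3.7  3.3] q [-0.08  0.74  1.76  0.    0.65  0.07]
shift [-1.  55.4 -2.8] turn [-0.0001 -0.0002 -0.0004]  |d| 55.5 deg 0.0
[ 0.02057886  0.02582702 -0.0233625 ] [-1.32617846 -3.69398931  3.34987503]
```

>>> send_rows --deltas '[[-1,[0,0,-0.3],[0,0,0]],[-1,[0,0,-0.6],[0,0,0]],[-1,[0,0,-0.6],[0,0,0]],[-1,[0,0,-0.6],[0,0,0]],[-1,[0,0,-0.6],[0,0,0]]]'

```text
time: 9.93
eef_pos: [0.6111, 0.0168, 0.0303]
orientation: [-3.133, 0.231, -0.0]
ft_force: [0.1, -1.5, 2.2]
gripper_width: 0.0206
```

```bash
python3 p.py 602 -38 32.6 -8.4; python3 -c "
from h import *
for i in range(1): print(env.get_state()['moment'],env.get_state()['ft_force'])"
```

```text
t 9.93 pos [611.1  16.8  30.3] head -8.42 zaxis [ 1.e-04  1.e-04 -1.e+00] w 20.6 F [ 0.1 -1.5  2.2] q [-0.08  0.74  1.76  0.    0.65  0.07]
shift [-0.9 55.5 -2.3] turn [-0.0001 -0.0001 -0.0004]  |d| 55.6 deg 0.0
[ 0.09025599 -0.03589475 -0.04910547] [ 0.11097567 -1.53727339  2.19970567]
```

>>> send_rows --deltas '[[-1,[0,0,-1.9],[0,0,0]],[-1,[0,0,-1.9],[0,0,0]],[-1,[0,-5,-1.9],[0,0,0]],[-1,[0,-12,-1.9],[0,0,0]],[-1,[0,-20,-1.9],[0,0,0]]]'

```text
time: 10.55
eef_pos: [0.614, 0.0371, 0.0322]
orientation: [-3.133, 0.23, 0.0]
ft_force: [-0.0, 0.5, -2.1]
gripper_width: 0.0203
```

```bash
python3 p.py 602 -38 32.2 -8.4;python3 snap.py 4 625 140 25 40
```

```text
t 10.55 pos [614.   37.1  32.2] head -8.42 zaxis [-1.e-04  1.e-04 -1.e+00] w 20.3 F [-0.   0.5 -2.1] q [-0.05  0.74  1.75  0.    0.66  0.1 ]
shift [-0.9 76.1 -0. ] turn [-0.0001  0.0002 -0.0003]  |d| 76.1 deg 0.0
```

View pics/z4.png

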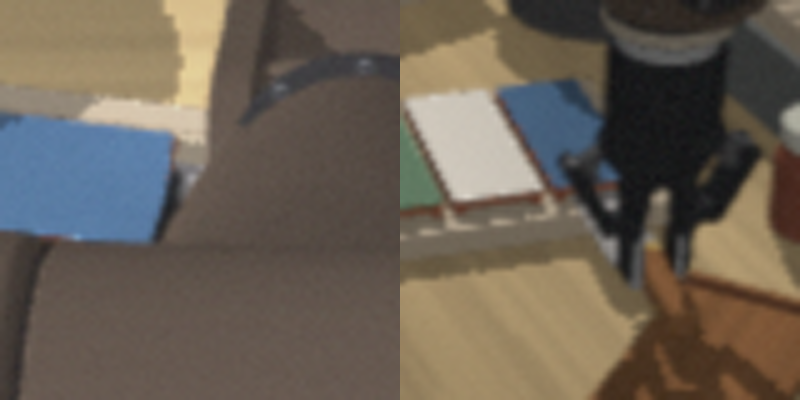

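```bash
cat > blue.py <<'E'
import sys
from h import *
for t in sys.argv[1:]:
    im=cv2.imread(f"pics/top{t}.png").astype(int); r=[]
    m=(im[:,:,0]>im[:,:,2]+35)&(im[:,:,0]>70); m[:, :140]=0; m[:,245:]=0; m[:130]=0; m[180:]=0
    # subpixel ends on rows
    for row in range(148,166,3):
        c=np.where(m[row])[0]; r.append((c.min(),c.max()))
    print(t,m.sum(),r)
E
python3 blue.py 0 3 4
```

```text
0 1288 [(np.int64(167), np.int64(224)), (np.int64(167), np.int64(224)), (np.int64(166), np.int64(224)), (np.int64(166), np.int64(223)), (np.int64(165), np.int64(223)), (np.int64(165), np.int64(222))]
3 1245 [(np.int64(167), np.int64(224)), (np.int64(166), np.int64(224)), (np.int64(166), np.int64(224)), (np.int64(165), np.int64(223)), (np.int64(165), np.int64(223)), (np.int64(171), np.int64(222))]
4 1317 [(np.int64(167), np.int64(224)), (np.int64(166), np.int64(224)), (np.int64(166), np.int64(224)), (np.int64(165), np.int64(224)), (np.int64(165), np.int64(223)), (np.int64(165), np.int64(222))]
```

>>> send_rows --deltas '[[-1,[0,-10,0],[0,0,0]],[-1,[0,-22,0],[0,0,0]],[-1,[0,-34,0],[0,0,0]],[-1,[0,-44,0],[0,0,0]],[-1,[0,-50,0],[0,0,0]]]'

```text
time: 11.28
eef_pos: [0.6213, 0.0868, 0.0322]
orientation: [-3.133, 0.23, -0.0]
ft_force: [0.0, 0.3, -0.0]
gripper_width: 0.0208
```

```bash
python3 p.py 602 -38 32.2 -8.4;python3 snap.py 5 625 160 25 50; python3 blue.py 5
```

```text
t 11.28 pos [621.3  86.8  32.2] head -8.39 zaxis [ 0.e+00  1.e-04 -1.e+00] w 20.8 F [ 0.   0.3 -0. ] q [0.03 0.75 1.71 0.   0.68 0.18]
shift [ -0.9 126.3   0. ] turn [-0.0001 -0.      0.0002]  |d| 126.3 deg 0.0
5 886 [(np.int64(167), np.int64(208)), (np.int64(166), np.int64(208)), (np.int64(166), np.int64(207)), (np.int64(165), np.int64(205)), (np.int64(165), np.int64(204)), (np.int64(165), np.int64(199))]
```

View pics/z5.png

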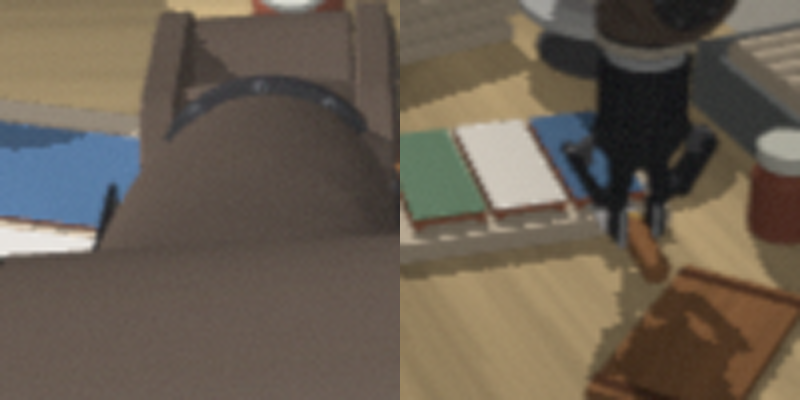

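>>> send_rows --deltas '[[-1,[0,-10,0],[0,0,0]],[-1,[0,-20,0],[0,0,0]],[-1,[0,-30,0],[0,0,0]],[-1,[0,-37,0],[0,0,0]],[-1,[0,-39,0],[0,0,0]]]'

```text
time: 12.0
eef_pos: [0.627, 0.1251, 0.0322]
orientation: [-3.133, 0.23, -0.0]
ft_force: [-0.9, -0.7, -0.2]
gripper_width: 0.0204
```

```bash
python3 p.py 602 -38 32.2 -8.4;python3 snap.py 6 625 180 25 40; python3 blue.py 6
```

```text
t 12.0 pos [627.  125.1  32.2] head -8.39 zaxis [ 0.e+00  1.e-04 -1.e+00] w 20.4 F [-0.9 -0.7 -0.2] q [0.09 0.76 1.68 0.   0.7  0.24]
shift [ -0.9 165.    0. ] turn [-0.0001 -0.      0.0002]  |d| 165.0 deg 0.0
6 501 [(np.int64(167), np.int64(190)), (np.int64(166), np.int64(190)), (np.int64(166), np.int64(190)), (np.int64(165), np.int64(188)), (np.int64(165), np.int64(186)), (np.int64(165), np.int64(181))]
```

View pics/z6.png

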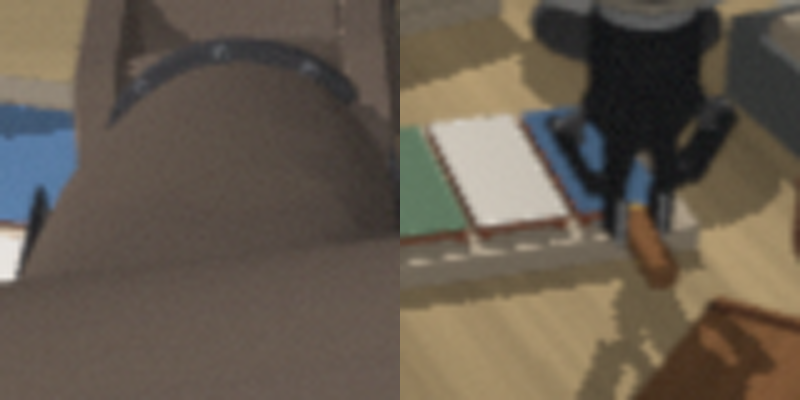

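>>> send_rows --deltas '[[-1,[0,0,-1.5],[0,0,0]],[-1,[0,0,-4],[0,0,0]],[-1,[0,0,-9],[0,0,0]],[-1,[0,0,-18],[0,0,0]],[-1,[0,0,-30],[0,0,0]]]'

```text
time: 12.72
eef_pos: [0.627, 0.1245, 0.063]
orientation: [-3.133, 0.231, 0.0]
ft_force: [0.4, 0.8, -3.6]
gripper_width: 0.0204
```

```bash
python3 p.py 627 125 90 -8.4;python3 snap.py 7 625 180 40 50; python3 blue.py 7
```

```text
t 12.72 pos [627.  124.5  63. ] head -8.43 zaxis [-1.e-04  1.e-04 -1.e+00] w 20.4 F [ 0.4  0.8 -3.6] q [0.09 0.72 1.67 0.   0.76 0.24]
shift [ -0.   -0.5 -27. ] turn [-0.      0.0001 -0.0005]  |d| 27.0 deg 0.0
7 577 [(np.int64(164), np.int64(188)), (np.int64(163), np.int64(188)), (np.int64(163), np.int64(189)), (np.int64(162), np.int64(188)), (np.int64(162), np.int64(186)), (np.int64(183), np.int64(184))]
```

View pics/z7.png

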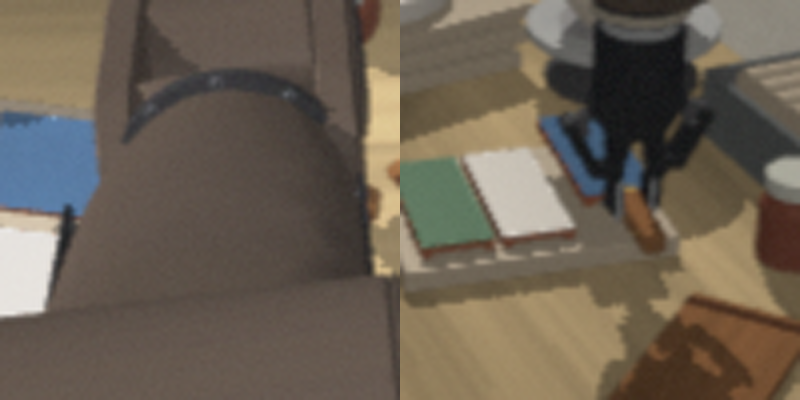

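>>> send_rows --deltas '[[-1,[-0.7,3,-5],[0,0,0.007]],[-1,[-3,10,-12],[0,0,0.03]],[-1,[-6,23,-20],[0,0,0.066]],[-1,[-10,41,-28],[0,0,0.118]],[-1,[-15,62,-34],[0,0,0.18]]]'

```text
time: 13.45
eef_pos: [0.6025, 0.0639, 0.0969]
orientation: [-3.098, 0.518, -0.001]
ft_force: [-0.3, -0.4, -3.0]
gripper_width: 0.0206
```

```bash
python3 p.py 523.1 -119.8 98 -50.7
```

```text
t 13.45 pos [602.5  63.9  96.9] head -18.98 zaxis [ 4.e-04  0.e+00 -1.e+00] w 20.6 F [-0.3 -0.4 -3. ] q [-0.    0.63  1.74  0.    0.77  0.33]
shift [-15.4 199.6  -1.1] turn [-2.000e-04 -3.000e-04  5.535e-01]  |d| 200.2 deg 31.7
```

>>> send_rows --deltas '[[-1,[-1.5,22,0],[0,0,0.06]],[-1,[-3,45,0],[0,0,0.125]],[-1,[-5,69,0],[0,0,0.19]],[-1,[-7,93,0],[0,0,0.255]],[-1,[-9,115,0],[0,0,0.32]]]'

```text
time: 14.08
eef_pos: [0.5566, -0.0423, 0.096]
orientation: [2.976, -1.006, -0.001]
ft_force: [0.3, -0.9, -2.1]
gripper_width: 0.0205
```

```bash
python3 p.py 523.1 -119.8 75 -50.7; python3 snap.py 8 600 0 70 80
```

```text
t 14.07 pos [556.6 -42.3  96. ] head -37.36 zaxis [-6.e-04  2.e-04 -1.e+00] w 20.5 F [ 0.3 -0.9 -2.1] q [-0.19  0.58  1.86  0.    0.7   0.46]
shift [20.4 82.  21. ] turn [0.0003 0.0005 0.2329]  |d| 87.0 deg 13.3
```

View pics/z8.png

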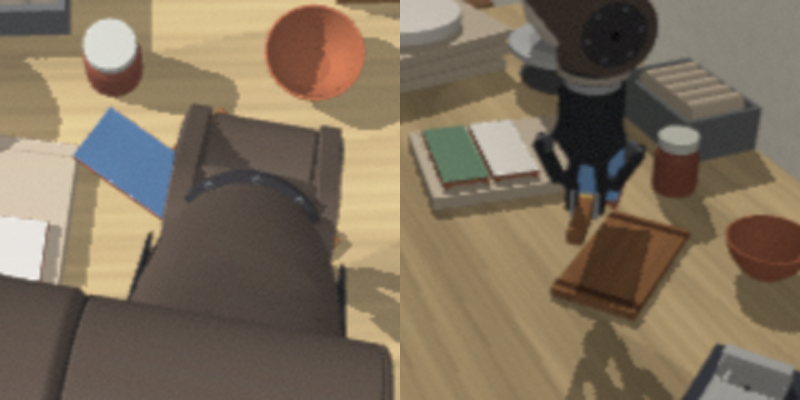

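Tile rides well on the blade (blue at about (125,160) in the top crop). Continue to above the board, decelerating.

>>> send_rows --deltas '[[-1,[5,22,0],[0,0,0.065]],[-1,[10,44,3],[0,0,0.125]],[-1,[15,62,8],[0,0,0.175]],[-1,[18,75,14],[0,0,0.212]],[-1,[20,81,20],[0,0,0.232]]]'

```text
time: 14.8
eef_pos: [0.5245, -0.1179, 0.0757]
orientation: [-2.842, 1.339, 0.0]
ft_force: [0.2, 1.1, -3.3]
gripper_width: 0.0205
```

>>> send_rows --deltas '[[-1,[0.4,1,3],[0,0,0.001]],[-1,[0.4,1,8],[0,0,0.001]],[-1,[0.4,1,14],[0,0,0.001]],[-1,[0.4,1,17],[0,0,0.001]],[-1,[0.4,1,17],[0,0,0.001]]]'

```text
time: 15.42
eef_pos: [0.5242, -0.1181, 0.059]
orientation: [-2.843, 1.338, 0.001]
ft_force: [0.5, 0.2, -2.9]
gripper_width: 0.02
```

```bash
python3 p.py 523.1 -119.8 60 -50.7; python3 snap.py 9 600 -50 45 60
```

```text
t 15.43 pos [ 524.2 -118.1   59. ] head -50.4 zaxis [-4.e-04  2.e-04 -1.e+00] w 20.0 F [ 0.5  0.2 -2.9] q [-0.34  0.62  1.93  0.    0.58  0.53]
shift [ 0.6  1.9 -1. ] turn [0.0002 0.0004 0.0052]  |d| 2.3 deg 0.3
```

View pics/z9.png

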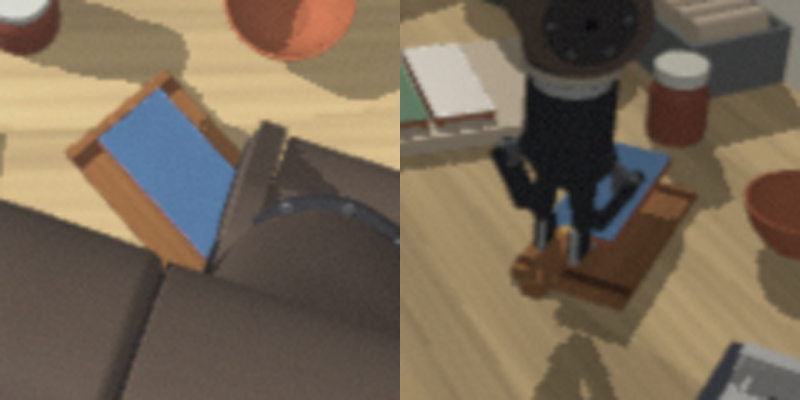

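>>> send_rows --deltas '[[-1,[0.5,1.5,4],[0,0,0.003]],[-1,[0.5,1.5,11],[0,0,0.003]],[-1,[0.5,1.5,19],[0,0,0.003]],[-1,[0.5,1.5,26],[0,0,0.003]],[-1,[0.5,1.5,30],[0,0,0.003]]]'

```text
time: 16.15
eef_pos: [0.5232, -0.1195, 0.0285]
orientation: [-2.84, 1.342, 0.001]
ft_force: [0.3, 0.7, -2.9]
gripper_width: 0.0206
```

>>> send_rows --deltas '[[-1,[0,0,1.5],[0,0,0]],[-1,[0,0,3],[0,0,0]],[-1,[0,0,4],[0,0,0]],[-1,[0,0,4.7],[0,0,0]],[-1,[0,0,4.7],[0,0,0]]]'

```text
time: 16.77
eef_pos: [0.5235, -0.1196, 0.0247]
orientation: [-2.84, 1.342, -0.001]
ft_force: [0.1, 0.7, -1.1]
gripper_width: 0.0206
```

```bash
python3 p.py 523.1 -119.8 24.3 -50.7; python3 snap.py 10 600 -50 25 60
```

```text
t 16.77 pos [ 523.5 -119.6   24.7] head -50.59 zaxis [ 4.e-04 -0.e+00 -1.e+00] w 20.6 F [ 0.1  0.7 -1.1] q [-0.35  0.68  1.95  0.    0.51  0.54]
shift [-0.1  0.4  0.4] turn [-0.0003 -0.0003  0.0019]  |d| 0.6 deg 0.1
```

View pics/z10.png

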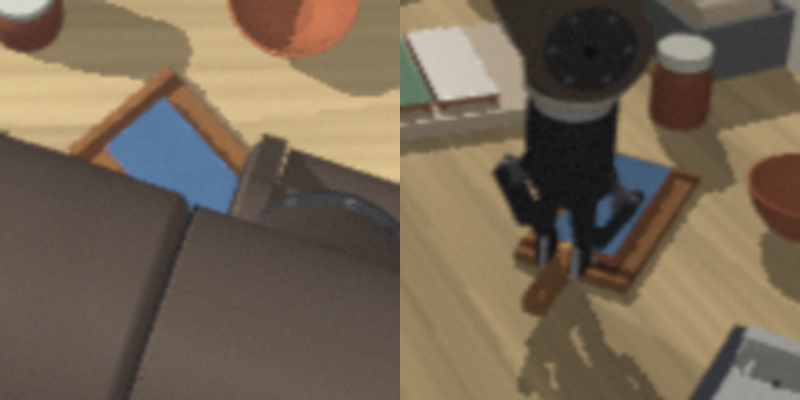

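>>> send_rows --deltas '[[-1,[0,0,0.3],[0,0,0]],[-1,[0,2,0.3],[0,0,0]],[-1,[0,7,0.3],[0,0,0]],[-1,[0,15,0.3],[0,0,0]],[-1,[0,25,0.3],[0,0,0]]]'

```text
time: 17.5
eef_pos: [0.5035, -0.1359, 0.0242]
orientation: [-2.84, 1.342, 0.0]
ft_force: [-0.2, -0.0, -1.2]
gripper_width: 0.0204
```

```bash
python3 p.py 523.5 -119.6 24.3 -50.7; python3 snap.py 11 600 -50 25 60
```

```text
t 17.5 pos [ 503.5 -135.9   24.2] head -50.59 zaxis [-0.e+00  1.e-04 -1.e+00] w 20.4 F [-0.2 -0.  -1.2] q [-0.39  0.67  1.99  0.    0.48  0.49]
shift [  0.1 -25.8  -0.1] turn [-0.      0.0001  0.0019]  |d| 25.8 deg 0.1
```

View pics/z11.png

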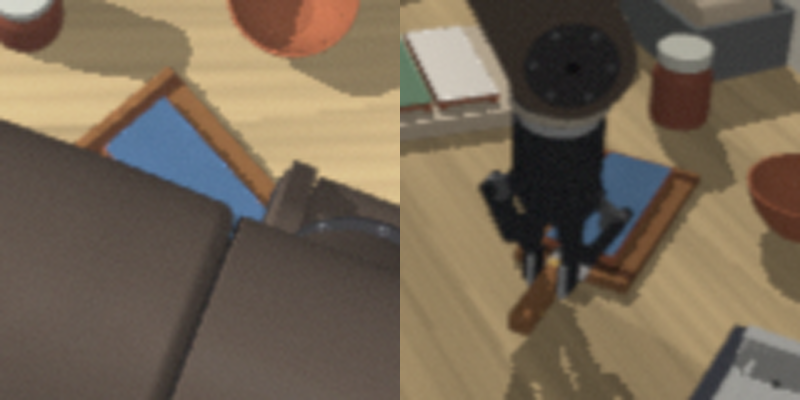

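>>> send_rows --deltas '[[-1,[0,14,0],[0,0,0]],[-1,[0,30,0],[0,0,0]],[-1,[0,48,0],[0,0,0]],[-1,[0,68,0],[0,0,0]],[-1,[0,90,0],[0,0,0]]]'

```text
time: 18.23
eef_pos: [0.4333, -0.1934, 0.0243]
orientation: [-2.84, 1.343, 0.0]
ft_force: [0.1, -0.1, -1.1]
gripper_width: 0.0206
```

```bash
python3 p.py 475 -175 24.3 10; python3 p.py 430 -130 24.3 10; python3 snap.py 12 560 -90 25 70
```

```text
t 18.23 pos [ 433.3 -193.4   24.3] head -50.6 zaxis [-0.e+00  1.e-04 -1.e+00] w 20.6 F [ 0.1 -0.1 -1.1] q [-0.56  0.64  2.1   0.    0.4   0.32]
shift [ 12.2 -43.9  -0. ] turn [-1.0000e-04  1.0000e-04 -1.0577e+00]  |d| 45.6 deg 60.6
t 18.23 pos [ 433.3 -193.4   24.3] head -50.6 zaxis [-0.e+00  1.e-04 -1.e+00] w 20.6 F [ 0.1 -0.1 -1.1] q [-0.56  0.64  2.1   0.    0.4   0.32]
shift [-51.1 -37.7  -0. ] turn [-1.0000e-04  1.0000e-04 -1.0577e+00]  |d| 63.5 deg 60.6
```

View pics/z12.png

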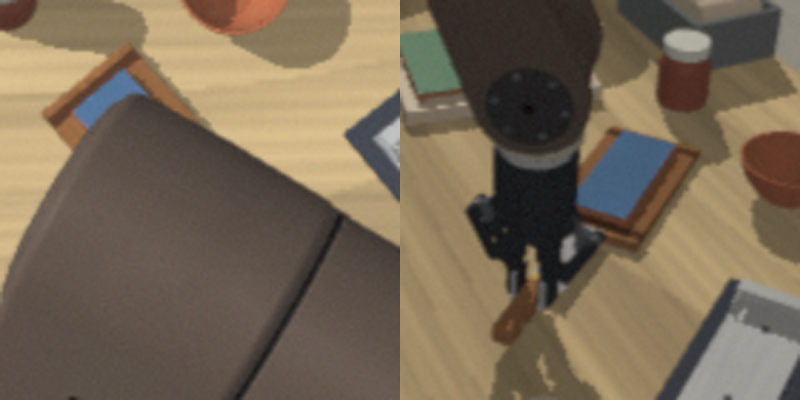

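```bash
python3 p.py 444 -36 60 8.36
```

```text
t 18.32 pos [ 432.7 -193.8   24.2] head -50.72 zaxis [-8.e-04  6.e-04 -1.e+00] w 20.6 F [ 0.5 -0.4 -1.5] q [-0.56  0.64  2.1   0.    0.4   0.32]
shift [-115.  -108.6  -35.7] turn [-2.0000e-04  1.0000e-03 -1.0311e+00]  |d| 162.2 deg 59.1
```

>>> send_rows --deltas '[[-1,[0,8,-15],[0,0,0]],[-1,[-10,0,-36],[0,0,-0.15]],[-1,[-40,-30,-36],[0,0,-0.33]],[-1,[-75,-65,-36],[0,0,-0.51]],[-1,[-100,-95,-36],[0,0,-0.69]]]'

```text
time: 18.95
eef_pos: [0.4445, -0.0534, 0.0613]
orientation: [3.128, -0.292, 0.001]
ft_force: [1.1, -0.5, -1.8]
gripper_width: 0.0205
```

```bash
python3 p.py 444 -36 40 8.36
```

```text
t 18.95 pos [444.5 -53.4  61.3] head -10.68 zaxis [ 9.e-04 -1.e-04 -1.e+00] w 20.5 F [ 1.1 -0.5 -1.8] q [-0.27  0.55  2.15  0.    0.44 -0.08]
shift [ -3.7 -17.   21.3] turn [ 1.000e-04 -1.000e-03 -3.322e-01]  |d| 27.5 deg 19.0
```

>>> send_rows --deltas '[[-1,[-3.5,-16,8],[0,0,-0.17]],[-1,[-3.5,-16,20],[0,0,-0.332]],[-1,[-3.5,-16,33],[0,0,-0.332]],[-1,[-3.5,-16,43],[0,0,-0.332]],[-1,[-3.5,-16,48],[0,0,-0.332]]]'

```text
time: 19.58
eef_pos: [0.444, -0.0389, 0.0117]
orientation: [-3.134, -0.214, 0.001]
ft_force: [-0.0, -0.2, -0.8]
gripper_width: 0.0203
```

```bash
python3 p.py 444 -36 11.6 8.36
```

```text
t 19.57 pos [444.  -38.9  11.7] head 7.82 zaxis [-5.e-04  2.e-04 -1.e+00] w 20.3 F [-0.  -0.2 -0.8] q [-0.24  0.65  2.18  0.    0.31 -0.37]
shift [ 0.4 -2.8  0.1] turn [-0.0003  0.0005 -0.0094]  |d| 2.9 deg 0.5
```

>>> send_rows --deltas '[[-1,[0,0,0],[0,0,0]],[1,[0,0,0],[0,0,0]],[1,[0,0,0],[0,0,0]],[1,[0,0,0],[0,0,0]],[1,[0,0,-4],[0,0,0]]]'

```text
time: 20.2
eef_pos: [0.444, -0.0386, 0.0163]
orientation: [-3.134, -0.218, 0.0]
ft_force: [-0.1, 0.8, -0.4]
gripper_width: 0.0852
```

>>> send_rows --deltas '[[1,[0,0,-10],[0,0,0]],[1,[0,0,-35],[0,0,0]],[1,[0,0,-80],[0,0,0]],[1,[0,20,-110],[0,0,0]],[1,[0,70,-120],[0,0,0]]]'

```text
time: 20.82
eef_pos: [0.4542, -0.1078, 0.1389]
orientation: [3.132, 0.223, 0.005]
ft_force: [1.0, -0.2, -1.1]
gripper_width: 0.0854
```

```bash
python3 p.py 610 -47.5 60 -50.7; python3 snap.py 13 500 0 25 75
```

```text
t 20.82 pos [ 454.2 -107.8  138.9] head 8.13 zaxis [ 0.0032 -0.001  -1.    ] w 85.4 F [ 1.  -0.2 -1.1] q [-0.37  0.42  2.05  0.    0.67 -0.52]
shift [162.5 -37.8  79.4] turn [-2.0000e-04 -3.5000e-03  1.0268e+00]  |d| 184.8 deg 58.8
```

View pics/side13.png

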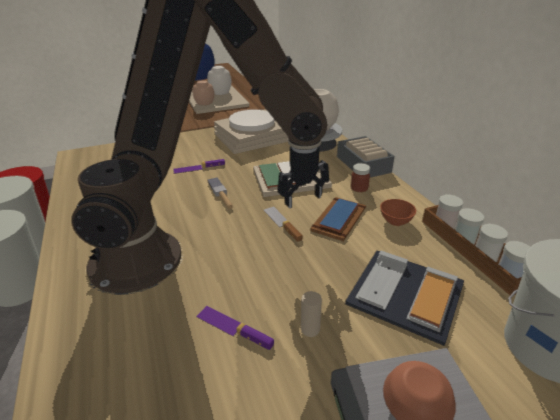

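View pics/top13.png

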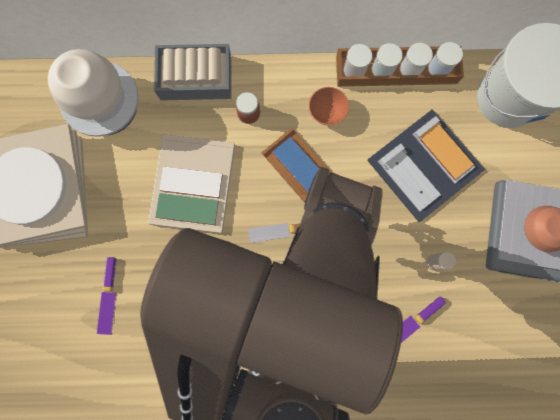

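Run:
```python
from m import *
def grow(im,n,X,tol):
    uv=proj(n,X).round().astype(int); m=np.zeros((422,562),np.uint8)
    cv2.floodFill(im.copy(),m,tuple(int(v) for v in uv),0,(tol,)*3,(tol,)*3,4|(255<<8)|cv2.FLOODFILL_MASK_ONLY)
    return m[1:-1,1:-1]>0
for n in("top","side"):
    im=cv2.imread(f"pics/{n}13.png")
    hsv=cv2.cvtColor(im,cv2.COLOR_BGR2HSV)
    roi=np.zeros((420,560),bool)
    if n=="top": roi[90:240,350:500]=1
    else: roi[240:350,340:480]=1
    ochre=roi&(hsv[:,:,0]>8)&(hsv[:,:,0]<20)&(hsv[:,:,1]>165)&(hsv[:,:,2]>150)
    print(n,"ochre",ochre.sum(),rect(n,ochre,.027))
    dark=roi&(im.max(2)<75)
    cs=rect(n,dark|ochre,.006); print("panel",cs, rect(n,dark,.012))
    for tol in(5,8,12):
        m=grow(im,n,[.612,-.045,.024],tol); print("tile",tol,m.sum(),rect(n,m,.024))
    for tol in(4,6,8):
        m=grow(im,n,[.56,-.345,.015],tol); print("bed",tol,m.sum(),rect(n,m,.015))
    x,y=(360,100) if n=="top" else (345,245)
    c=im[y:y+130,x:x+130]; cv2.imwrite(f"pics/hold_{n}.png",cv2.resize(c,None,fx=4.6,fy=4.6,interpolation=cv2.INTER_NEAREST))
```

```text
Traceback (most recent call last):
  File "m.py", line 4, in rect
    c=max(cs,key=cv2.contourArea)[:,0,:]
      ~~~^^^^^^^^^^^^^^^^^^^^^^^^
ValueError: max() iterable argument is empty
```

Run:
```python
from m import *
def grow(im,n,X,tol):
    uv=proj(n,X).round().astype(int); m=np.zeros((422,562),np.uint8)
    cv2.floodFill(im.copy(),m,tuple(int(v) for v in uv),0,(tol,)*3,(tol,)*3,4|(255<<8)|cv2.FLOODFILL_MASK_ONLY)
    return m[1:-1,1:-1]>0
for n in("top","side"):
    im=cv2.imread(f"pics/{n}13.png")
    for z,X,nm in((.027,[.65,-.435,.027],"ochre"),(.024,[.63,-.03,.024],"tile"),(.015,[.56,-.345,.015],"bed")):
      for tol in(4,6,8,10):
        m=grow(im,n,X,tol); 
        if 20<m.sum()<6000:print(n,nm,tol,m.sum(),rect(n,m,z))
    x,y=(360,100) if n=="top" else (345,245)
    c=im[y:y+130,x:x+130]; cv2.imwrite(f"pics/hold_{n}.png",cv2.resize(c,None,fx=4.6,fy=4.6,interpolation=cv2.INTER_CUBIC))
```

```text
top ochre 4 1100 (array([ 639.3, -444.1,  139.1,   61.2,   36.9,  638.7, -445.1]), 116)
top ochre 6 1124 (array([ 639.4, -445.3,  140.4,   63.4,   36.8,  639. , -444.8]), 118)
top ochre 8 1130 (array([ 639.4, -445.3,  140.4,   63.4,   36.8,  638.9, -444.9]), 121)
top ochre 10 1137 (array([ 639.3, -445.2,  140.4,   63.7,   36.9,  638.9, -444.9]), 122)
top tile 4 982 (array([615.2, -41.6, 138. ,  59.3,  39.7, 619.1, -37. ]), 107)
top tile 6 1000 (array([613.8, -42.5, 141.5,  60.6,  40.6, 618.8, -37.2]), 108)
top tile 8 1029 (array([614.3, -42.7, 142.9,  62.6,  39.7, 618.5, -37.2]), 113)
top tile 10 1044 (array([614.3, -42.6, 142.9,  62.7,  39.9, 618.6, -37.2]), 117)
top bed 4 1191 (array([ 557.9, -350.4,  137.1,   69.2,   36.8,  556.1, -351.8]), 129)
top bed 6 1217 (array([ 557.8, -350.6,  137.5,   69.4,   36.8,  556.3, -351.6]), 122)
top bed 8 1240 (array([ 557.7, -350.4,  139.2,   70.1,   36.7,  555.9, -351.5]), 121)
top bed 10 1251 (array([ 557.7, -350.5,  139.2,   70.3,   36.7,  555.9, -351.6]), 119)
side ochre 4 1136 (array([ 641.2, -447.1,  138.9,   60.9,   36.8,  641.1, -447.3])
[... 239 characters left out ...]
2.7,   36.8,  640.3, -447.1]), 128)
side tile 4 514 (array([609.8, -49.9, 151.2,  58.1,  40.1, 609.8, -50. ]), 79)
side tile 6 532 (array([609.8, -50.1, 152.1,  59.7,  40.1, 609.5, -50.5]), 81)
side tile 8 548 (array([610.2, -49.4, 154.6,  61. ,  39.7, 609.3, -50.1]), 83)
side tile 10 563 (array([609.5, -48.9, 156.9,  61.8,  40.1, 609.4, -49.8]), 84)
side bed 4 999 (array([ 559.9, -352.6,  133.3,   69.9,   36.3,  559.9, -352.1]), 119)
side bed 6 1016 (array([ 559.7, -352.1,  133.3,   70.1,   36.7,  559.7, -352.3]), 120)
side bed 8 1036 (array([ 559.7, -352.1,  133.2,   70.4,   36.6,  559.5, -352.4]), 120)
side bed 10 1051 (array([ 558.5, -352.9,  136.3,   70.4,   36.7,  559.6, -352.3]), 122)
```

View pics/hold_side.png

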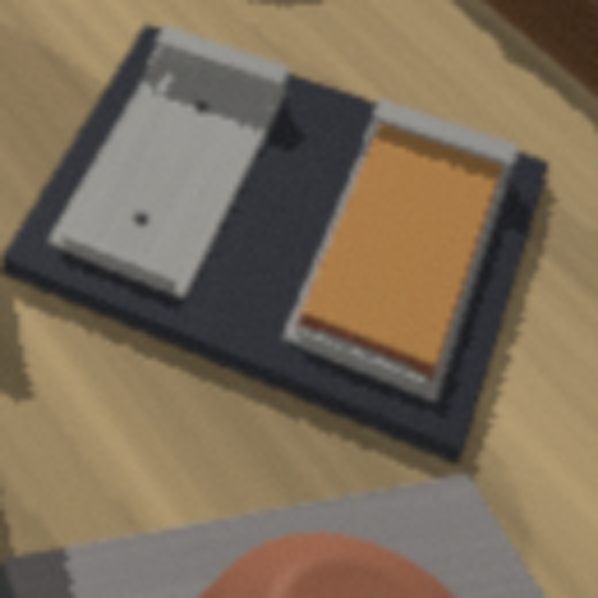

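View pics/hold_top.png

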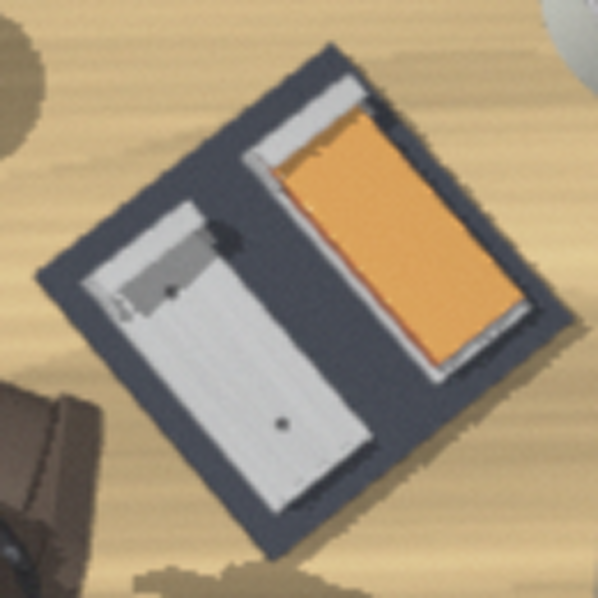

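Run:
```python
from m import *
a=np.radians(36.8);h=np.array([np.cos(a),np.sin(a)]);v=np.array([-h[1],h[0]])
im={n:cv2.cvtColor(cv2.imread(f"pics/{n}13.png"),cv2.COLOR_BGR2GRAY).astype(np.float32) for n in("top","side")}
def prof(n,z,lat,ss):
    pts=np.array([proj(n,np.r_[h*s+v*(lat),z*1000]/1000*np.array([1,1,1])) for s in ss],np.float32)
    return cv2.remap(im[n],pts[:,0].reshape(1,-1),pts[:,1].reshape(1,-1),cv2.INTER_LINEAR)[0]
for n in("top","side"):
  for z,rng in((.021,range(150,186,2)),(.015,range(150,186,2)),(.034,range(318,352,2))):
    p=np.mean([prof(n,z,-615.5+d,rng) for d in(-15,-8,0,8,15)],0)
    print(n,z,rng[0]); print(dict(zip(rng,p.round().astype(int).tolist())))
# ochre near-end
for n in("top","side"):
    p=np.mean([prof(n,.027,-740.5+d,range(160,190,2)) for d in(-15,0,15)],0); print(n,"ochre",dict(zip(range(160,190,2),p.round().astype(int).tolist())))
```

```text
top 0.021 150
{150: 76, 152: 76, 154: 76, 156: 72, 158: 63, 160: 58, 162: 60, 164: 84, 166: 135, 168: 179, 170: 189, 172: 189, 174: 191, 176: 192, 178: 192, 180: 193, 182: 193, 184: 193}
top 0.015 150
{150: 77, 152: 76, 154: 75, 156: 71, 158: 63, 160: 58, 162: 63, 164: 94, 166: 147, 168: 182, 170: 189, 172: 190, 174: 192, 176: 192, 178: 192, 180: 192, 182: 192, 184: 193}
top 0.034 318
{318: 135, 320: 137, 322: 149, 324: 170, 326: 188, 328: 194, 330: 195, 332: 194, 334: 193, 336: 191, 338: 178, 340: 141, 342: 101, 344: 80, 346: 76, 348: 76, 350: 76}
side 0.021 150
{150: 42, 152: 37, 154: 37, 156: 46, 158: 67, 160: 86, 162: 94, 164: 101, 166: 113, 168: 132, 170: 145, 172: 150, 174: 150, 176: 150, 178: 150, 180: 149, 182: 149, 184: 150}
side 0.015 150
{150: 54, 152: 53, 154: 47, 156: 41, 158: 36, 160: 39, 162: 51, 164: 72, 166: 89, 168: 96, 170: 103, 172: 118, 174: 136, 176: 147, 178: 150, 180: 150, 182: 149, 184: 150}
side 0.034 318
{318: 98, 320: 100, 322: 106, 324: 114, 326: 128, 328: 140, 330: 146, 332: 148, 334: 149, 336: 149, 338: 148, 340: 146, 342: 144, 344: 143, 346: 142, 348: 141, 350: 141}
top ochre {160: 58, 162: 58, 164: 76, 166: 117, 168: 149, 170: 147, 172: 136, 174: 146, 176: 165, 178: 169, 180: 169, 182: 170, 184: 170, 186: 170, 188: 170}
side ochre {160: 106, 162: 117, 164: 115, 166: 96, 168: 77, 170: 69, 172: 75, 174: 93, 176: 115, 178: 126, 180: 129, 182: 130, 184: 129, 186: 129, 188: 130}
```

Run:
```python
from h import *
# snapshot1: TCP (444.7,-35.5,40.6) head 8.4 ; open.  snapshot13: now
c=cv2.imread("pics/side1.png"); 
u0=proj("side",[.445,-.02,.01]).round().astype(int)
hd=np.radians(8.4);xt=np.array([np.cos(hd),np.sin(hd)])
for s in(-1,1):
  for d in (43,48):
    for z in(25.6,32.6,38,45.6): print(s,d,z,(proj("side",np.r_[np.array([444.7,-35.5])+s*d*xt,z]/1000)).round(1))
im=c[u0[1]-50:u0[1]+20,u0[0]-30:u0[0]+30]; print(u0)
cv2.imwrite("pics/zf.png",cv2.resize(im,None,fx=9,fy=8.5,interpolation=cv2.INTER_NEAREST))
```

```text
-1 43 25.6 [276.2 226.6]
-1 43 32.6 [276.1 224.7]
-1 43 38 [276.1 223.3]
-1 43 45.6 [276.1 221.2]
-1 48 25.6 [274.7 227.1]
-1 48 32.6 [274.7 225.3]
-1 48 38 [274.6 223.8]
-1 48 45.6 [274.6 221.7]
1 43 25.6 [300.5 217.8]
1 43 32.6 [300.6 216. ]
1 43 38 [300.6 214.5]
1 43 45.6 [300.6 212.5]
1 48 25.6 [301.9 217.3]
1 48 32.6 [301.9 215.5]
1 48 38 [302. 214.]
1 48 45.6 [302. 212.]
[287 223]
```

View pics/zf.png

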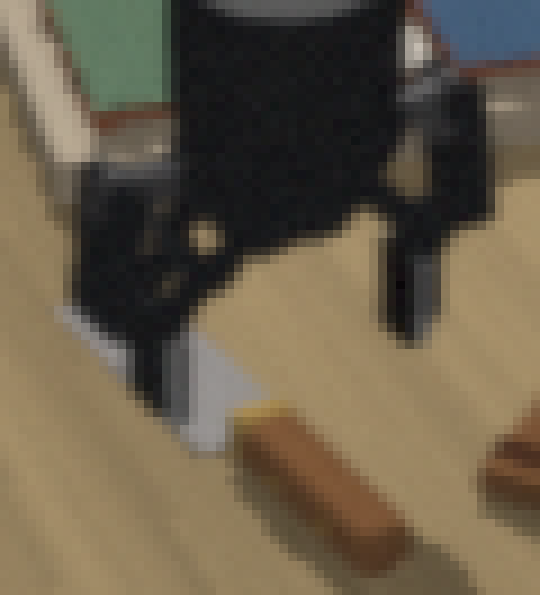

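```bash
python3 p.py 609.3 -48.5 60 -50
```

```text
t 20.93 pos [ 455.1 -111.2  138.4] head 7.83 zaxis [ 0.0045 -0.002  -1.    ] w 85.6 F [ 0.3 -0.4  0.2] q [-0.38  0.42  2.05 -0.    0.67 -0.52]
shift [161.  -41.4  78.9] turn [ 3.0000e-04 -5.1000e-03  1.0093e+00]  |d| 184.0 deg 57.8
```

>>> send_rows --deltas '[[1,[40,-10,10],[0,-0.004,0.18]],[1,[90,-22,30],[0,-0.004,0.36]],[1,[135,-34,50],[0,-0.004,0.54]],[1,[158,-40,65],[0,-0.004,0.72]],[1,[161,-41.5,75],[0,-0.004,0.9]]]'

```text
time: 21.55
eef_pos: [0.6081, -0.0433, 0.0606]
orientation: [2.914, -1.174, -0.007]
ft_force: [-0.3, 0.4, -0.4]
gripper_width: 0.0853
```

>>> send_rows --deltas '[[1,[0,0,5],[0,0,0.109]],[1,[0,0,10],[0,0,0.109]],[1,[0,0,14],[0,0,0.109]],[1,[0,0,14],[0,0,0.109]],[1,[0,0,14],[0,0,0.109]]]'

```text
time: 22.18
eef_pos: [0.6074, -0.0446, 0.0475]
orientation: [2.849, -1.323, -0.006]
ft_force: [0.8, 0.1, 0.6]
gripper_width: 0.0855
```

```bash
python3 p.py 609.3 -48.5 16.5 -50;python3 snap.py 14 610 -48 30 50
```

```text
t 22.18 pos [607.4 -44.6  47.5] head -49.81 zaxis [-0.0034  0.0012 -1.    ] w 85.5 F [0.8 0.1 0.6] q [-0.18  0.71  1.75  0.    0.68  0.69]
shift [ 4.3  1.  31. ] turn [0.0018 0.0031 0.0033]  |d| 31.3 deg 0.3
```

View pics/z14.png

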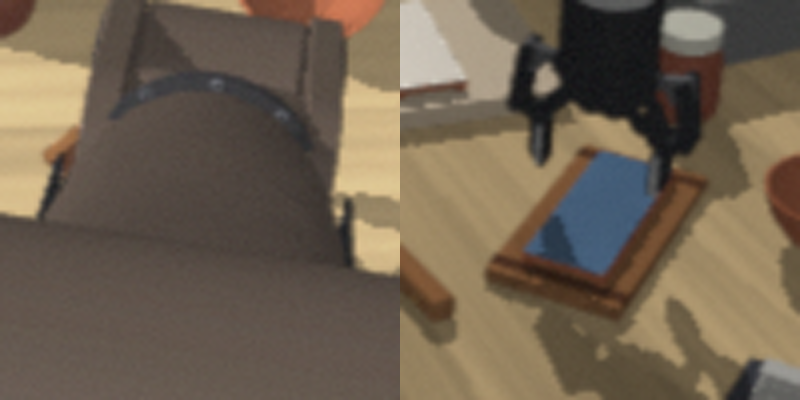

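Jaws hover above the tile, roughly astride it; correct by ~4 mm and the slight tilt, then descend.

>>> send_rows --deltas '[[1,[4,1,5],[0.002,0.003,0.003]],[1,[4.3,1,15],[0.002,0.003,0.003]],[1,[4.3,1,26],[0.002,0.003,0.003]],[1,[4.3,1,31],[0.002,0.003,0.003]],[1,[4.3,1,31],[0.002,0.003,0.003]]]'

```text
time: 22.9
eef_pos: [0.6091, -0.0484, 0.0156]
orientation: [2.847, -1.328, -0.002]
ft_force: [0.1, 0.1, 1.8]
gripper_width: 0.0855
```

```bash
python3 p.py 609.3 -48.5 16.5 -50;python3 snap.py 15 610 -48 30 40
```

```text
t 22.9 pos [609.1 -48.4  15.6] head -50.01 zaxis [-1.2e-03  5.0e-04 -1.0e+00] w 85.5 F [0.1 0.1 1.8] q [-0.19  0.76  1.76  0.    0.62  0.69]
shift [ 0.2 -0.1 -0.9] turn [ 0.0006  0.0011 -0.0003]  |d| 1.0 deg 0.1
```

View pics/z15.png

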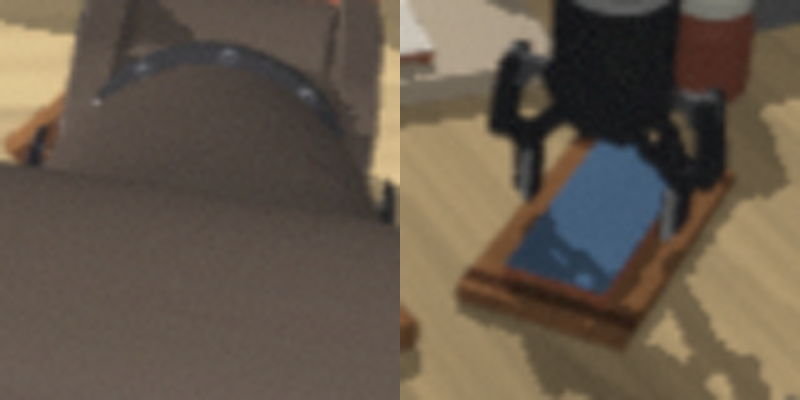

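>>> send_rows --deltas '[[1,[0,0,-1],[0.001,0.001,0]],[-1,[0,0,-1],[0.001,0.001,0]],[-1,[0,0,-1],[0.001,0.001,0]],[-1,[0,0,-1],[0.001,0.001,0]],[-1,[0,0,-1],[0.001,0.001,0]]]'

```text
time: 23.62
eef_pos: [0.6095, -0.0485, 0.0181]
orientation: [-2.846, 1.328, -0.003]
ft_force: [-2.8, 0.7, 8.1]
gripper_width: 0.0638
```

```bash
python3 p.py 609.3 -48.5 80 -50;python3 snap.py 16 610 -48 30 40
```

```text
t 23.62 pos [609.5 -48.5  18.1] head -50.03 zaxis [ 0.0022 -0.     -1.    ] w 63.8 F [-2.8  0.7  8.1] q [-0.19  0.76  1.76  0.    0.62  0.69]
shift [ -0.1   0.1 -61.9] turn [-0.0016 -0.0014 -0.0004]  |d| 61.9 deg 0.1
```

View pics/z16.png

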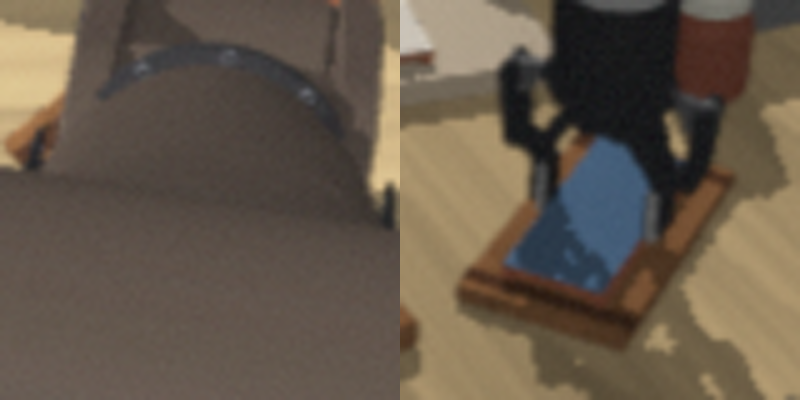

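```bash
python3 p.py 552.3 -355.5 90 -53.2
```

```text
t 23.73 pos [609.5 -48.5  18.1] head -50.02 zaxis [ 0.0021 -0.     -1.    ] w 64.1 F [-1.8  0.4  7.1] q [-0.19  0.76  1.76  0.    0.62  0.69]
shift [198.6 241.  -72. ] turn [-0.0016 -0.0013  0.0555]  |d| 320.5 deg 3.2
```

>>> send_rows --deltas '[[-1,[0,0,-4],[0,0,0]],[-1,[0,0,-12],[0,0,0]],[-1,[0,0,-30],[0,0,0]],[-1,[8,5,-55],[0,0,0]],[-1,[30,20,-72],[0,0,0.01]]]'

```text
time: 24.35
eef_pos: [0.6135, -0.0839, 0.0915]
orientation: [-2.84, 1.34, -0.004]
ft_force: [0.2, -0.6, -2.3]
gripper_width: 0.0641
```

```bash
python3 p.py 552.3 -355.5 90 -53.2
```

```text
t 24.35 pos [613.5 -83.9  91.5] head -50.51 zaxis [ 2.7e-03 -1.0e-04 -1.0e+00] w 64.1 F [ 0.2 -0.6 -2.3] q [-0.24  0.66  1.71  0.    0.77  0.64]
shift [170.6 220.    1.4] turn [-0.0021 -0.0018  0.0469]  |d| 278.4 deg 2.7
```

>>> send_rows --deltas '[[-1,[28,36,0],[-0.002,-0.002,0.01]],[-1,[66,85,0],[-0.002,-0.002,0.02]],[-1,[108,140,0],[-0.002,-0.002,0.035]],[-1,[146,189,0],[-0.002,-0.002,0.045]],[-1,[168,217,0],[-0.002,-0.002,0.046]]]'

```text
time: 24.98
eef_pos: [0.5513, -0.3547, 0.0904]
orientation: [2.807, -1.41, -0.001]
ft_force: [1.1, 0.1, -2.6]
gripper_width: 0.0642
```

>>> send_rows --deltas '[[-1,[1,1,3],[0,0,0]],[-1,[2,2,8],[0,0,0]],[-1,[2,2,12],[0,0,0]],[-1,[2,2,12],[0,0,0]],[-1,[2,2,12],[0,0,0]]]'

```text
time: 25.6
eef_pos: [0.5521, -0.3541, 0.0772]
orientation: [2.809, -1.406, -0.003]
ft_force: [-0.3, -0.3, -2.3]
gripper_width: 0.0637
```

```bash
python3 p.py 552.3 -355.5 80 -53.2; python3 snap.py 17 570 -340 40 65
```

```text
t 25.6 pos [ 552.1 -354.1   77.2] head -53.18 zaxis [-1.6e-03  5.0e-04 -1.0e+00] w 63.7 F [-0.3 -0.3 -2.3] q [-0.67  0.72  1.62 -0.    0.81  0.26]
shift [ 1.3  0.7 -2.8] turn [0.001  0.0013 0.0004]  |d| 3.1 deg 0.1
```

View pics/z17.png

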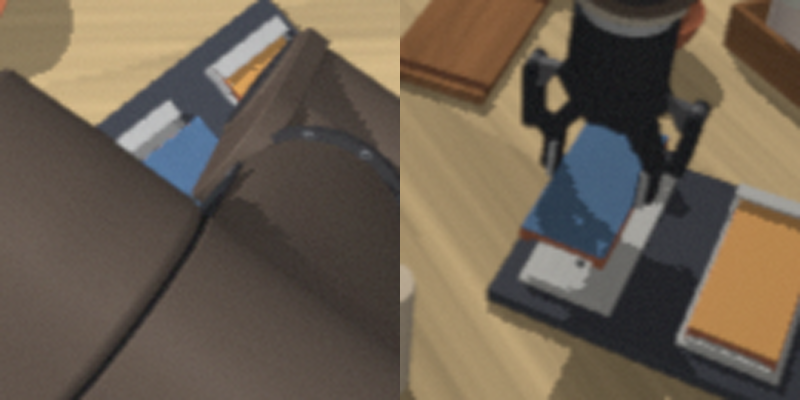

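Run:
```python
from h import *
u=proj("side",[.57,-.34,.04]).round().astype(int)-65; t=proj("top",[.57,-.34,.04]).round().astype(int)-65
a=cv2.imread("pics/side17.png")[u[1]+35:u[1]+90,u[0]+35:u[0]+80]; b=cv2.imread("pics/top17.png")[t[1]+30:t[1]+68,t[0]+35:t[0]+77]
print(u+[35,35],t+[35,30])
cv2.imwrite("pics/za.png",cv2.resize(a,None,fx=10,fy=10,interpolation=cv2.INTER_NEAREST))
cv2.imwrite("pics/zb.png",cv2.resize(b,None,fx=14,fy=14,interpolation=cv2.INTER_NEAREST))
```

```text
[352 242] [381 141]
```

View pics/za.png

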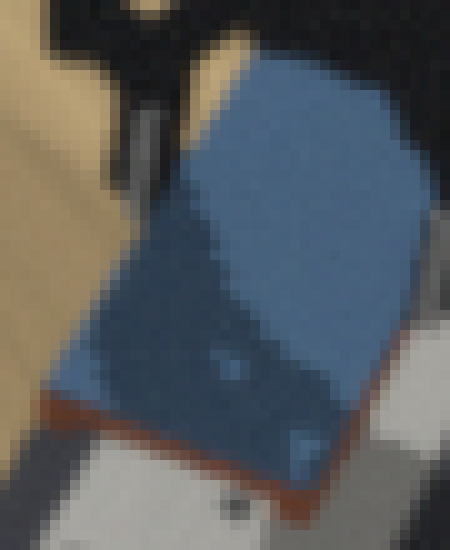

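View pics/zb.png

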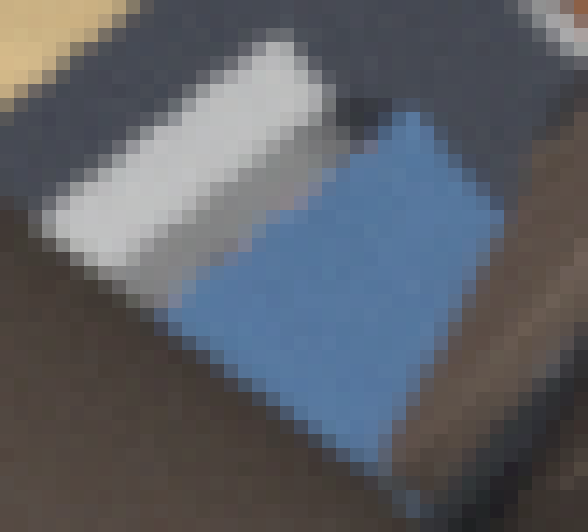

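Run:
```python
from h import *
a=np.radians(36.8);h=np.array([np.cos(a),np.sin(a)]);v=np.array([-h[1],h[0]])
T=np.array([552.1,-354.1])
for z in(80.2,83.2,86.2):
    f=lambda n,x,y,s,o:atz(n,[x/s+o[0]-.5,y/s+o[1]-.5],z/1000)[:2]*1000
    L=f("side",45,388,10,(352,242));R=f("side",322,490,10,(352,242))
    A=f("top",412,108,14,(381,141));B=f("top",175,298,14,(381,141))
    print(z,"near",(((L+R)/2-T)@h).round(1),"lat L,R",((L-T)@v).round(1),((R-T)@v).round(1),np.linalg.norm(L-R).round(1),"ang",np.degrees(np.arctan2(*(L-R)[::-1])).round(1)-90,"| far",((A-T)@h).round(1),((B-T)@h).round(1),"lat",((A-T)@v).round(1))
# lip front (upper edge) in same top17 pic at z 34 along h
P=T
print("bed rel TCP along:",254.3-T@h,"lat",-615.5-T@v)
```

```text
80.2 near -74.7 lat L,R 33.3 -32.2 65.5 ang 38.099999999999994 | far 80.5 79.9 lat -30.6
83.2 near -77.7 lat L,R 32.4 -32.8 65.2 ang 38.099999999999994 | far 80.4 79.8 lat -29.4
86.2 near -80.7 lat L,R 31.5 -33.4 64.9 ang 38.099999999999994 | far 80.2 79.6 lat -28.2
bed rel TCP along: 24.330466333573213 lat -1.2400928065984544
```

Run:
```python
from h import *
f=lambda x,y:atz("side",[x/10+352-.5,y/10+242-.5],.0832)[:2]*1000
im=cv2.imread("pics/side17.png").astype(float)
# blue-ness subpixel left and right boundaries per row
b=im[:,:,0]-im[:,:,2]
def ed(row,lo,hi,sgn):
    x=b[row,lo:hi]; 
    return x
pl=[];pr=[]
for row in range(264,281):
    x=b[row]; c=np.where(x[352:400]>12)[0]+352
    l=c.min(); pl.append((l-1+(12-x[l-1])/(x[l]-x[l-1]),row))
for row in range(276,290):
    x=b[row]; c=np.where(x[352:400]>12)[0]+352
    r=c.max(); pr.append((r+(x[r]-12)/(x[r]-x[r+1]),row))
for p in(pl,pr):
    w=np.array([atz("side",q,.0832)[:2]*1000 for q in p]); d=w[0]-w[-1]
    vx,vy,_,_=cv2.fitLine(w.astype(np.float32),cv2.DIST_HUBER,0,.01,.01).ravel(); print(np.degrees(np.arctan2(vy,vx)),w[0],w[-1])
```

```text
35.484924 [ 521.2526796  -337.39129248] [ 471.42872682 -374.79361512]
35.81924 [ 550.94570057 -394.21531542] [ 512.20447801 -422.42540383]
```

>>> send_rows --deltas '[[-1,[2.4,0,4],[-0.03,0.001,0]],[-1,[2.4,0,12],[-0.06,0.001,0]],[-1,[2.4,0,22],[-0.1,0.001,0]],[-1,[2.4,0,28],[-0.1,0.001,0]],[-1,[2.4,0,30],[-0.1,0.001,0]]]'

```text
time: 26.32
eef_pos: [0.5531, -0.3565, 0.0469]
orientation: [2.728, -1.367, -0.07]
ft_force: [-0.1, -0.2, -1.3]
gripper_width: 0.0639
```

```bash
python3 p.py 552.1 -354.1 31.1 -53.2; python3 snap.py 18 570 -340 40 65
python3 - <<'E'
from h import *
t=proj("top",[.57,-.34,.04]).round().astype(int)-65; u=proj("side",[.57,-.34,.04]).round().astype(int)-65
b=cv2.imread("pics/top18.png")[t[1]+30:t[1]+70,t[0]+35:t[0]+75]
a=cv2.imread("pics/side18.png")[u[1]+45:u[1]+105,u[0]+30:u[0]+90]
cv2.imwrite("pics/zc.png",np.hstack([cv2.resize(a,(400,400),interpolation=cv2.INTER_NEAREST),cv2.resize(b,(400,400),interpolation=cv2.INTER_NEAREST)]))
E
```

```text
t 26.32 pos [ 553.1 -356.5   46.9] head -53.22 zaxis [-0.0806 -0.0594 -0.995 ] w 63.9 F [-0.1 -0.2 -1.3] q [-0.64  0.77  1.6  -0.13  0.8   0.39]
shift [-2.5 -2.2 15.6] turn [ 0.1003  0.0007 -0.0004]  |d| 16.0 deg 5.7
```

View pics/zc.png

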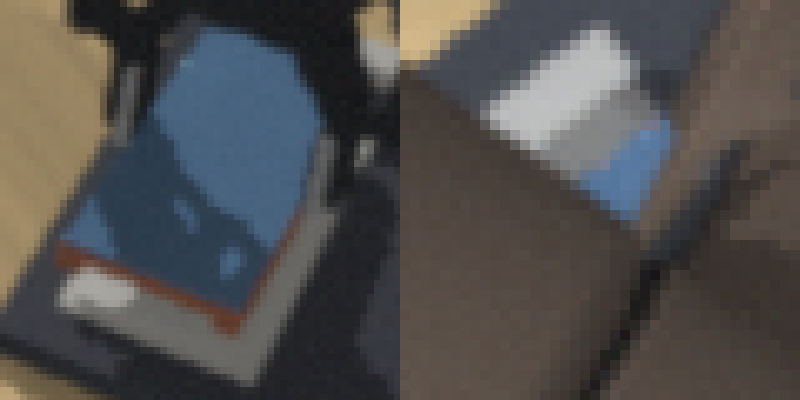

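Run:
```python
from h import *
u=proj("side",[.57,-.34,.04]).round().astype(int)-65+[30,45]; t=proj("top",[.57,-.34,.04]).round().astype(int)-65+[35,30]
a=np.radians(36.8);h=np.array([np.cos(a),np.sin(a)]);v=np.array([-h[1],h[0]])
F=lambda x,y,z:atz("side",[x/6.667+u[0]-.5,y/6.667+u[1]-.5],z/1000)[:2]*1000
G=lambda x,y,z:atz("top",[x/10+t[0]-.5,y/10+t[1]-.5],z/1000)[:2]*1000
for nm,q in dict(tL=(58,240,60.8),tR=(238,310,60.8),bedR=(257,375,21),bedR2=(300,280,15)).items():
    w=F(*q);print(nm,w.round(1),"h",(w@h).round(1),"v",(w@v).round(1))
for nm,q in dict(tipR=(275,125,44.8),lipR=(240,65,34),lipfrontR=(242,70,34)).items():
    w=G(*q);print("top",nm,w.round(1),"h",(w@h).round(1),"v",(w@v).round(1))
T=np.array([553.1,-356.5]);print(T@h,T@v)
```

```text
tL [ 469.7 -375.9] h 151.0 v -582.4
tR [ 509.  -427.5] h 151.5 v -647.2
bedR [ 523.8 -426.3] h 164.1 v -655.1
bedR2 [ 567.9 -390.4] h 220.8 v -652.8
top tipR [ 631.5 -334.6] h 305.2 v -646.2
top lipR [ 651.2 -329.3] h 324.2 v -653.8
top lipfrontR [ 649.8 -329.8] h 322.8 v -653.3
229.33260840093817 -616.780686082194
```

>>> send_rows --deltas '[[-1,[1,0,4],[0,0,0]],[-1,[1,0,9],[0,0,0]],[-1,[1,1,14],[0,0,0]],[-1,[1,1.5,15.5],[0,0,0]],[-1,[1,1.5,15.5],[0,0,0]]]'

```text
time: 27.05
eef_pos: [0.5512, -0.3592, 0.0317]
orientation: [2.727, -1.367, -0.07]
ft_force: [0.0, 0.6, -1.7]
gripper_width: 0.0639
```

```bash
python3 p.py 552.1 -354.1 31.1 -53.2; python3 snap.py 19 570 -340 40 65
python3 - <<'E'
from h import *
t=proj("top",[.57,-.34,.04]).round().astype(int)-65; u=proj("side",[.57,-.34,.04]).round().astype(int)-65
b=cv2.imread("pics/top19.png")[t[1]+30:t[1]+70,t[0]+35:t[0]+75]
a=cv2.imread("pics/side19.png")[u[1]+45:u[1]+105,u[0]+30:u[0]+90]
cv2.imwrite("pics/zd.png",np.hstack([cv2.resize(a,(400,400),interpolation=cv2.INTER_NEAREST),cv2.resize(b,(400,400),interpolation=cv2.INTER_NEAREST)]))
E
```

```text
t 27.05 pos [ 551.2 -359.2   31.7] head -53.23 zaxis [-0.0811 -0.0599 -0.9949] w 63.9 F [ 0.   0.6 -1.7] q [-0.64  0.79  1.61 -0.14  0.78  0.39]
shift [-3.6 -3.8  0.2] turn [ 0.101   0.0006 -0.0005]  |d| 5.2 deg 5.8
```

View pics/zd.png

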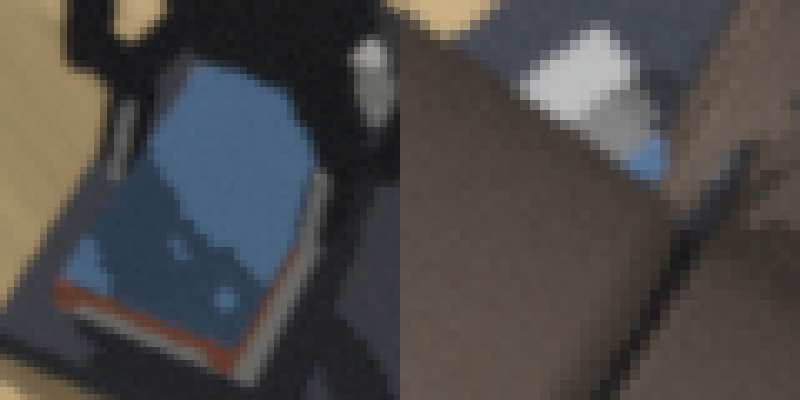

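Run:
```python
from h import *
u=proj("side",[.57,-.34,.04]).round().astype(int)-65+[30,45]; t=proj("top",[.57,-.34,.04]).round().astype(int)-65+[35,30]
a=np.radians(36.8);h=np.array([np.cos(a),np.sin(a)]);v=np.array([-h[1],h[0]])
F=lambda x,y,z:atz("side",[x/6.667+u[0]-.5,y/6.667+u[1]-.5],z/1000)[:2]*1000
G=lambda x,y,z:atz("top",[x/10+t[0]-.5,y/10+t[1]-.5],z/1000)[:2]*1000
for nm,q in dict(tL=(56,282,45.6),tR=(234,347,45.6),tRb=(234,374,33.7)).items():
    w=F(*q);print(nm,w.round(1),"h",(w@h).round(1),"v",(w@v).round(1))
w=G(272,140,28);print("tip",w@h,w@v)
T=np.array([551.2,-359.2]);print(T@h,T@v)
# predicted outlines overlay
from ov import draw
import sys
def box(c,zc,th,lat):
    # tile with centre along c(h), lateral lat, tilt th
    P=[]
    for s,zz in((-80,6),(80,6)):
        for l in(-33,33):
            P.append(np.r_[h*(c+s*np.cos(th)+zz*np.sin(th))+v*(lat+l), zc-s*np.sin(th)+zz*np.cos(th)]/1000)
    return [P[0],P[1],P[3],P[2]]
B=254.3;L=-615.5
bed=[[np.r_[h*(B+s)+v*(L+l),15]/1000 for s,l in((-83,-37),(-83,37),(83,37),(83,-37))],[np.r_[h*(B+s)+v*(L+l),21]/1000 for s,l in((-83,-37),(-83,37),(-87,37),(-87,-37))],[np.r_[h*(B+s)+v*(L+l),34]/1000 for s,l in((70,-37),(70,37),(87,37),(87,-37))]]
draw(19,[box(T@h+1,31.7,.1,T@v)]+bed,[.565,-.345,.02],45,"pics/o19.png")
draw(0,bed,[.565,-.345,.02],45,"pics/o0.png")
```

```text
tL [ 467.7 -380.7] h 146.4 v -585.0
tR [ 508.1 -429.9] h 149.3 v -648.6
tRb [ 508.8 -431.7] h 148.8 v -650.4
tip 303.2198131427697 -649.3635628681126
226.1938550801435 -617.804515946576
```

View pics/o19.png

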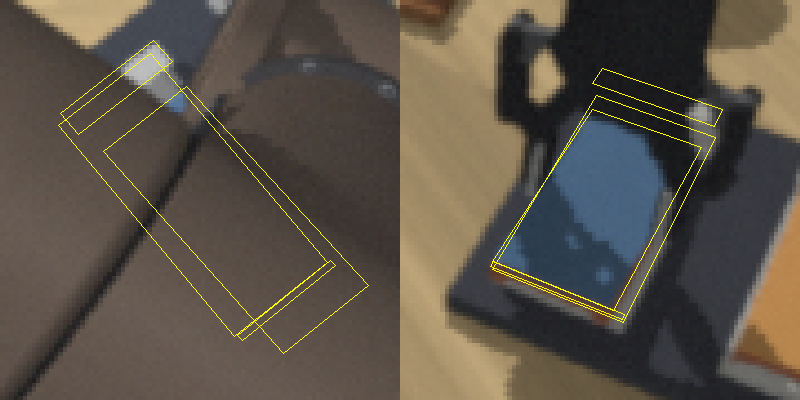

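View pics/o0.png

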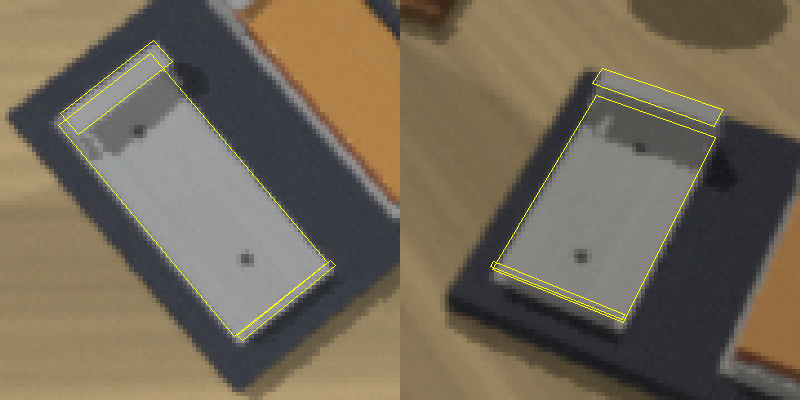

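>>> send_rows --deltas '[[-1,[-0.5,0,0.7],[0,0,0]],[-1,[-0.5,-3,0.4],[0,0,0]],[-1,[-0.5,-7,0],[0,0,0]],[-1,[-0.5,-11,-0.4],[0,0,0]],[-1,[-0.5,-14,-0.7],[0,0,0]]]'

```text
time: 27.78
eef_pos: [0.5625, -0.3502, 0.0311]
orientation: [2.728, -1.366, -0.069]
ft_force: [0.2, -0.5, -1.5]
gripper_width: 0.064
```

```bash
python3 p.py 551.2 -359.2 31.1 -53.2; python3 -c "
from h import *
s=env.get_state();print(s['moment'].round(3))
a=np.radians(36.8);h=np.array([np.cos(a),np.sin(a)]);v=np.array([-h[1],h[0]]);p=s['eef_pos'][:2]*1000;print(p@h,p@v, s['ft_force'][:2]@h,s['ft_force'][:2]@v)"
```

```text
t 27.77 pos [ 562.5 -350.2   31.1] head -53.21 zaxis [-0.0809 -0.0602 -0.9949] w 64.0 F [ 0.2 -0.5 -1.5] q [-0.62  0.8   1.59 -0.14  0.79  0.41]
shift [ 0.5 14.4  1.5] turn [ 0.101   0.0003 -0.0002]  |d| 14.5 deg 5.8
[ 0.057 -0.033  0.03 ]
240.66520716969353 -617.3375549908942 -0.13583311050455263 -0.5328854770135862
```

>>> send_rows --deltas '[[-1,[0,-2,-0.2],[0,0,0]],[-1,[0,-4,-0.4],[0,0,0]],[-1,[0,-6,-0.6],[0,0,0]],[-1,[0,-8,-0.8],[0,0,0]],[-1,[0,-9,-0.9],[0,0,0]]]'

```text
time: 28.4
eef_pos: [0.5695, -0.3449, 0.0311]
orientation: [2.728, -1.366, -0.069]
ft_force: [0.7, 0.0, -2.0]
gripper_width: 0.0638
```

```bash
cat > st.py <<'E'
from h import *
s=env.get_state();print(s['time'],"M",s['moment'].round(2),"F",s['ft_force'].round(1),"z",(s['eef_pos'][2]*1000).round(2))
a=np.radians(36.8);h=np.array([np.cos(a),np.sin(a)]);v=np.array([-h[1],h[0]]);p=s['eef_pos'][:2]*1000;print("along",(p@h).round(1),"lat",(p@v).round(1),"Fh",(s['ft_force'][:2]@h).round(1),"Fv",(s['ft_force'][:2]@v).round(1),"zax.h",(Ro.from_rotvec(s['orientation']).as_matrix()[:2,2]@h).round(4))
E
python3 st.py; python3 snap.py 20 570 -340 20 45
```

```text
28.4 M [ 0.01 -0.08  0.  ] F [ 0.7  0.  -2. ] z 31.14
along 249.4 lat -617.4 Fh 0.6 Fv -0.4 zax.h -0.1008
```

View pics/z20.png

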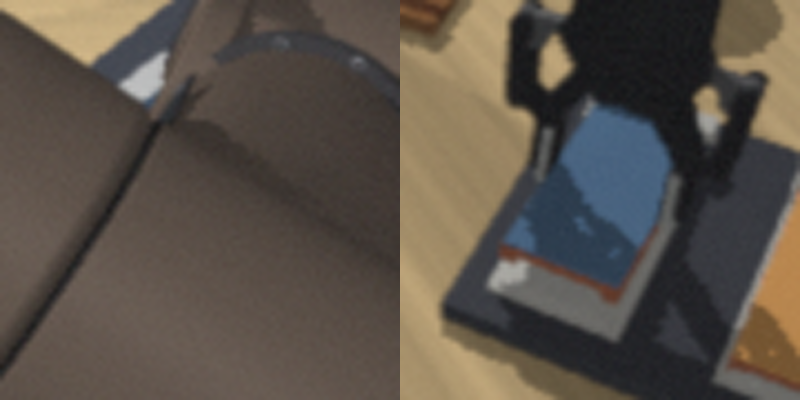

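>>> send_rows --deltas '[[-1,[0,-1,-0.1],[0,0,0]],[-1,[0,-2,-0.2],[0,0,0]],[-1,[0,-3,-0.3],[0,0,0]],[-1,[0,-4,-0.4],[0,0,0]],[-1,[0,-4.5,-0.4],[0,0,0]]]'

```text
time: 29.12
eef_pos: [0.5731, -0.3422, 0.0311]
orientation: [2.728, -1.366, -0.069]
ft_force: [0.5, 0.3, -1.8]
gripper_width: 0.0639
```

```bash
python3 st.py
```

```text
29.125 M [ 0.06 -0.09 -0.01] F [ 0.5  0.3 -1.8] z 31.06
along 253.9 lat -617.4 Fh 0.6 Fv -0.0 zax.h -0.1008
```

>>> send_rows --deltas '[[-1,[0,-0.8,-0.1],[0,0,0]],[-1,[0,-1.4,-0.1],[0,0,0]],[-1,[0,-2,-0.2],[0,0,0]],[-1,[0,-2.5,-0.2],[0,0,0]],[-1,[0,-2.5,-0.2],[0,0,0]]]'

```text
time: 29.75
eef_pos: [0.5745, -0.3413, 0.031]
orientation: [2.727, -1.366, -0.071]
ft_force: [-5.4, -3.2, -1.5]
gripper_width: 0.0643
```

```bash
python3 st.py; python3 snap.py 21 570 -340 20 45
```

```text
29.75 M [-0.58  0.67  0.08] F [-5.4 -3.2 -1.5] z 30.97
along 255.6 lat -617.4 Fh -6.3 Fv 0.7 zax.h -0.1018
```

View pics/z21.png

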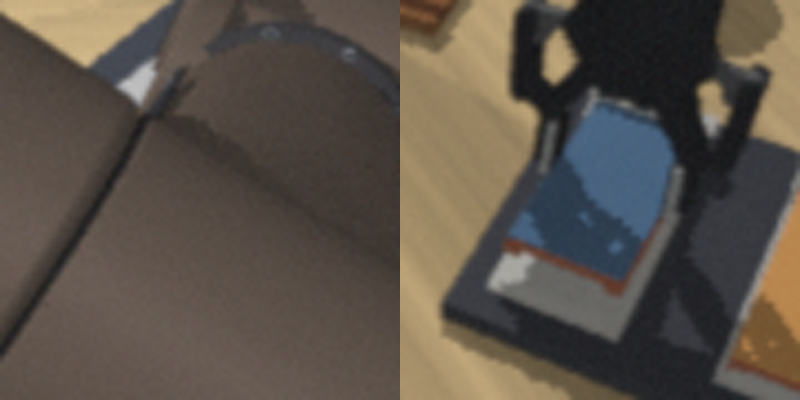

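>>> send_rows --deltas '[[-1,[0,2,0.2],[0,0,0]],[-1,[0,3.6,0.4],[0,0,0]],[-1,[0,3.6,1],[0,0,0]],[-1,[0,3.6,1.4],[0,0,0]],[-1,[0,3.6,1.4],[0,0,0]]]'

```text
time: 30.48
eef_pos: [0.5722, -0.3429, 0.0299]
orientation: [2.728, -1.366, -0.07]
ft_force: [-0.6, 1.1, -2.6]
gripper_width: 0.0643
```

```bash
python3 st.py
python3 - <<'E'
from h import *
s=env.get_state();R0=Ro.from_rotvec(s["orientation"]);p0=s["eef_pos"]*1000
a=np.radians(36.8);h=np.array([np.cos(a),np.sin(a),0]);v=np.array([-h[1],h[0],0])
for th,z in((.07,27.6),(.045,25.3),(.02,23),(0,21.5),(0,21.1)):
    hd=np.radians(-53.2);R1=Ro.from_rotvec(v*th)*Ro.from_matrix(np.array([[np.cos(hd),np.sin(hd),0],[np.sin(hd),-np.cos(hd),0],[0,0,-1]]))
    t=np.r_[p0[:2],z]; print(th,z,R0.inv().apply(t-p0).round(2),(R0.inv()*R1).as_rotvec().round(4))
E
```

```text
30.475 M [ 0.03 -0.02  0.  ] F [-0.6  1.1 -2.6] z 29.94
along 252.7 lat -617.3 Fh 0.2 Fv 1.2 zax.h -0.1008
0.07 27.6 [ 0.   -0.24  2.32] [ 0.0309  0.0004 -0.0003]
0.045 25.3 [ 0.   -0.47  4.61] [ 0.0559  0.0004 -0.0003]
0.02 23 [ 0.  -0.7  6.9] [ 0.0809  0.0004 -0.0003]
0 21.5 [ 0.   -0.85  8.39] [ 0.1009  0.0004 -0.0003]
0 21.1 [ 0.   -0.89  8.79] [ 0.1009  0.0004 -0.0003]
```

>>> send_rows --deltas '[[-1,[0,-0.1,1.2],[0.015,0,0]],[-1,[0,-0.2,2.3],[0.031,0,0]],[-1,[0,-0.35,3.4],[0.043,0,0]],[-1,[0,-0.45,4.6],[0.056,0,0]],[-1,[0,-0.5,5.2],[0.063,0,0]]]'

```text
time: 31.1
eef_pos: [0.572, -0.3431, 0.0247]
orientation: [2.779, -1.393, -0.027]
ft_force: [0.7, -0.2, -1.5]
gripper_width: 0.0637
```

```bash
python3 st.py
python3 - <<'E'
from h import *
s=env.get_state();R0=Ro.from_rotvec(s["orientation"]);p0=s["eef_pos"]*1000
a=np.radians(36.8);h=np.array([np.cos(a),np.sin(a),0]);v=np.array([-h[1],h[0],0])
for th,z in((.02,23),(0,21.5),(0,21.1)):
    hd=np.radians(-53.2);R1=Ro.from_rotvec(v*th)*Ro.from_matrix(np.array([[np.cos(hd),np.sin(hd),0],[np.sin(hd),-np.cos(hd),0],[0,0,-1]]))
    t=np.r_[p0[:2],z]; print(th,z,R0.inv().apply(t-p0).round(2),(R0.inv()*R1).as_rotvec().round(4))
E
```

```text
31.1 M [ 0.01  0.02 -0.06] F [ 0.7 -0.2 -1.5] z 24.68
along 252.5 lat -617.4 Fh 0.5 Fv -0.6 zax.h -0.0374
0.02 23 [ 0.   -0.06  1.68] [ 0.0174  0.0005 -0.0007]
0 21.5 [ 0.   -0.12  3.18] [ 0.0374  0.0005 -0.0007]
0 21.1 [ 0.   -0.13  3.58] [ 0.0374  0.0005 -0.0007]
```

>>> send_rows --deltas '[[-1,[0,0,0.9],[0.009,0,0]],[-1,[0,0,1.7],[0.018,0,0]],[-1,[0,0,2.4],[0.028,0,0]],[-1,[0,0,3.1],[0.037,0,0]],[-1,[0,0,3.2],[0.037,0,0]]]'

```text
time: 31.72
eef_pos: [0.5719, -0.3432, 0.0215]
orientation: [2.808, -1.407, -0.001]
ft_force: [0.8, 0.4, -2.1]
gripper_width: 0.0641
```

```bash
python3 st.py; python3 snap.py 22 570 -340 20 45
```

```text
31.725 M [ 0.   -0.06 -0.02] F [ 0.8  0.4 -2.1] z 21.53
along 252.3 lat -617.4 Fh 0.9 Fv -0.1 zax.h -0.0009
```

View pics/z22.png

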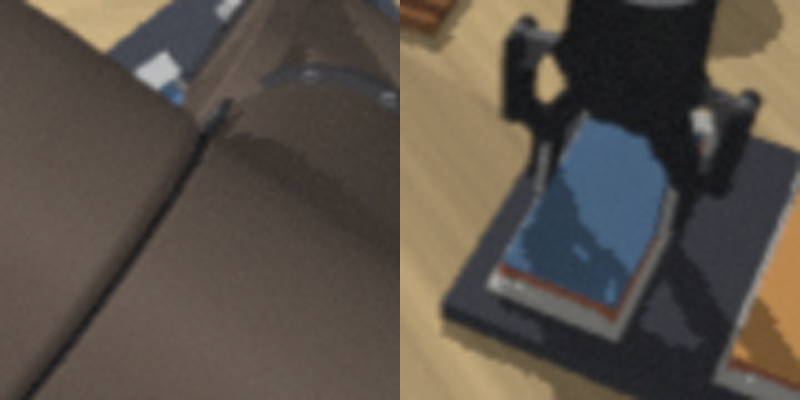

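>>> send_rows --deltas '[[-1,[0,0,0.3],[0,0,0]],[-1,[0,0,0.6],[0,0,0]],[-1,[0,0,0.8],[0,0,0]],[-1,[0,0,0.8],[0,0,0]],[-1,[0,0,0.8],[0,0,0]]]'

```text
time: 32.45
eef_pos: [0.572, -0.3431, 0.0212]
orientation: [2.808, -1.407, -0.001]
ft_force: [-2.2, 1.5, 5.5]
gripper_width: 0.064
```

```bash
python3 st.py
```

```text
32.45 M [ 0.11  0.29 -0.02] F [-2.2  1.5  5.5] z 21.2
along 252.5 lat -617.4 Fh -0.9 Fv 2.5 zax.h -0.0009
```

>>> send_rows --deltas '[[-1,[0,0,-0.5],[0,0,0]],[1,[0,0,-0.5],[0,0,0]],[1,[0,0,-0.5],[0,0,0]],[1,[0,0,-0.5],[0,0,0]],[1,[0,0,-0.5],[0,0,0]]]'

```text
time: 33.08
eef_pos: [0.572, -0.3431, 0.0212]
orientation: [2.808, -1.407, -0.001]
ft_force: [0.8, 0.2, 0.2]
gripper_width: 0.0854
```

```bash
python3 st.py; python3 p.py 572 -343 100 -53.2
```

```text
33.075 M [-0.03 -0.03  0.01] F [0.8 0.2 0.2] z 21.24
along 252.5 lat -617.4 Fh 0.7 Fv -0.3 zax.h -0.001
t 33.08 pos [ 572.  -343.1   21.2] head -53.22 zaxis [-1.e-03 -3.e-04 -1.e+00] w 85.4 F [0.8 0.2 0.2] q [-0.64  0.8   1.61 -0.    0.73  0.29]
shift [ -0.1  -0.  -78.8] turn [ 0.001   0.0003 -0.0004]  |d| 78.8 deg 0.1
```

Released. Rise straight up, then move aside to look.

>>> send_rows --deltas '[[1,[0,0,-8],[0,0,0]],[1,[0,0,-30],[0,0,0]],[1,[0,0,-70],[0,0,0]],[1,[0,0,-120],[0,0,0]],[1,[-30,10,-160],[0,0,0]]]'

```text
time: 33.7
eef_pos: [0.5468, -0.3256, 0.1836]
orientation: [2.808, -1.407, 0.003]
ft_force: [-0.5, -0.4, 0.7]
gripper_width: 0.0859
```

>>> send_rows --deltas '[[1,[-50,10,-20],[0,0,0]],[1,[-100,20,-20],[0,0,0]],[1,[-150,40,-20],[0,0,0]],[1,[-200,50,-20],[0,0,0]],[1,[-220,50,-20],[0,0,0]]]'

```text
time: 34.33
eef_pos: [0.3725, -0.1772, 0.2021]
orientation: [2.808, -1.407, -0.001]
ft_force: [1.3, -0.0, 0.4]
gripper_width: 0.0854
```

```bash
python3 st.py; python3 snap.py 23 575 -340 20 50
```

```text
34.325 M [-0.04 -0.04  0.05] F [ 1.3 -0.   0.4] z 202.14
along 192.1 lat -365.0 Fh 1.1 Fv -0.8 zax.h -0.0009
```

View pics/z23.png

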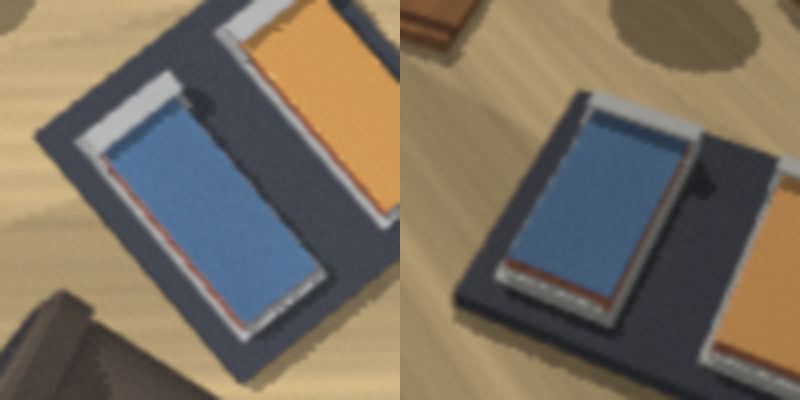

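View pics/side23.png

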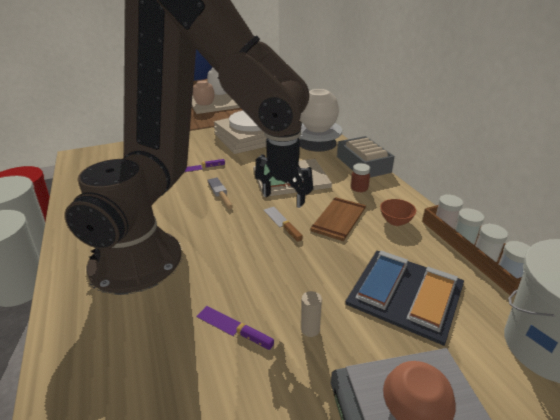

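View pics/top23.png

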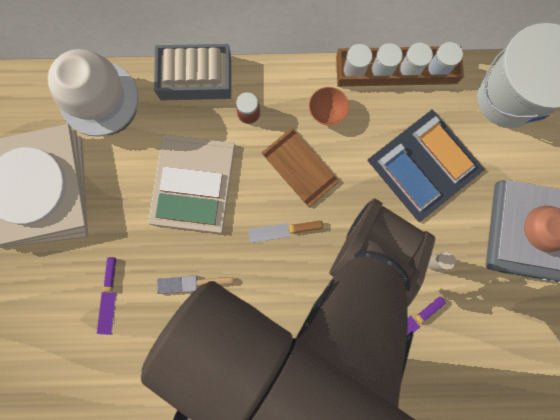

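Both views show the blue tile (top px ~(410,180)) flat between lip and stop, like the ochre one. The spatula lies flat at (285,231) and the white and green tiles are in place. A quick numeric check, then I hand in.

Run:
```python
from m import *
for t in("0","23"):
    im=cv2.imread(f"pics/top{t}.png")
    for nm,X,z in(("white",[.567,.245,.032],.032),("green",[.498,.25,.032],.032),("blue",[.56,-.345,.027],.027)):
        if t=="0" and nm=="blue": continue
        m=np.zeros((422,562),np.uint8);uv=proj("top",X).round().astype(int)
        cv2.floodFill(im.copy(),m,(int(uv[0]),int(uv[1])),0,(5,)*3,(5,)*3,4|(255<<8)|cv2.FLOODFILL_MASK_ONLY)
        print(t,nm,rect("top",m[1:-1,1:-1]>0,z))
a=cv2.imread("pics/top0.png").astype(int);b=cv2.imread("pics/top23.png").astype(int)
d=np.abs(a-b).max(2)
for nm,(c,r) in dict(jar=(248,108),bowl=(329,106),brush=(195,284),prop=(441,262)).items(): print(nm,(d[r-14:r+14,c-14:c+14]>40).sum())
workorder.hand_in()
```

```text
0 white (array([569.6, 249.2, 154.8,  62.7,  81.7, 569.6, 249. ]), 156)
0 green (array([497.1, 258.1, 155.6,  62.2,  81.6, 497.1, 258.2]), 156)
23 white (array([569.7, 249.2, 154.8,  62.6,  81.5, 569.7, 249.2]), 156)
23 green (array([497.1, 258.1, 155.6,  62.2,  81.6, 497. , 258. ]), 155)
23 blue (array([ 564.7, -345.9,  140.3,   61.4,   36.6,  563.9, -345.7]), 120)
jar 0
bowl 0
brush 139
prop 76
the job is handed in; nothing more can be done
```

The job is done and handed in at about 34 s of the 67 s allowed. I slid the spatula under the blue tile, lifted it, and set it on the board. Then I drew the spatula out and laid it flat close to where it started. Last, I took the tile in the fingers, tipped one end under the lip and lowered it flat behind the stop.

**Seating:** Both cameras show the tile lying flat in the holder like the ochre one. It touched the end wall once at about 6 N. I backed off 3 mm, lowered it until it pressed on the bed at about 7 N, then released it.

**Neighbours:** The white and green tiles are within 0.2 mm of where they started. The jar and bowl pixels are unchanged.

**Not clean:** The before/after picture comparison flagged changed pixels around the brush (139) and the prop (76). Both look to be in the same place by eye, and the arm never went near them. I took it to be the arm or its shadow in the picture, and did not check further.

**Disagreement:** The two cameras differed by 2–4 mm, and the sideways estimates for lining up with the holder spread by about 3 mm. I used the mean, and the tile went in without any side contact I could measure.

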